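Pin and close the hinged casting mould

TASK

Put the button-casting mould together: with its halves standing open, bed the loose half's knuckle between the two knuckles of the hinge bracket on the fixed half, push the hinge pin down through all three until it clicks in with its head resting on the top knuckle, then swing the loose half fully shut against the fixed half. The aluminium marks easily, so go by feel and never press hard; leave the other things on the table where they are and let the mould go.

Things in the scene. Friction and masses are not known exactly. Their poses are not given: they have to be found in the camera images.
- board: Grey laminate board 12 mm thick, fixed, on which both mould halves stand. Origin and axes as fixed_half's: it reaches over x -80..145, y -50..180 mm.
- fixed_half: Fixed half of an aluminium button mould, screwed to the board. Origin: on the hinge axis, at table level; z up. x runs along the parting face, y straight out of it. Block x 22..117, y -32..0 mm, 12..78 mm above the table; its parting face, with 3 button cavities, is y = 0. Aluminium is marked where pin or half bears on half or bracket with more than 30 N.
- fixed_eye (a point): Hinge axis 45 mm above the table; axes as fixed_half. Here sits the aluminium hinge bracket: two knuckles (26 mm across, bore 11.4 mm, 10 mm high, 30 mm apart) joined by an L-shaped corner seat: a wall 13.3 mm from the axis on the -x side (y -20..-2 mm) and one 13.3 mm off on the -y side (x -19..22 mm). The loose knuckle, when in line, beds against both walls.
- hinge_top (a point): Hinge axis 71 mm above the table, where the bracket's top rim would be at mid-setting. The bracket is bolted on in upright slots and stands up to 7 mm above or below this: no reading tells how much, feel for it. The pin's head comes to rest on that rim.
- plunger (a joint): Sprung steel ball in the top knuckle, 5.5 mm below its rim, on the -y side; m, grows as it is pushed out of the bore: 0 empty, about 0.0011 on the pin's shank, 0 to 0.0007 in the pin's groove. It grips the shank, so the pin never drops in: it takes a steady push of about 3 to 10 N to slide, then clicks as the head comes down on the rim.
- fixed_tip (a point): Top corner of the fixed half's parting face at the end away from the hinge.
- loose_half: Loose mould half, aluminium, about 0.45 kg, waxed, standing free on the board, slides easily. Origin: its knuckle's axis, at its underside; z up. Block x 22..117, y 1..33, z 0..66 mm; parting face y = 1, outer face y = 33 mm. Grip from above across the 32 mm. Shut, its axes are parallel to fixed_half's; it opens counter-clockwise from above; starts 70 to 100 degrees open.
- loose_eye (a point): Centre of the loose knuckle (26 mm across, bore 11.4 mm, 28..38 mm above the underside; at least 2.5 mm free above and below between the bracket's knuckles). Meets fixed_eye when in line. Starts at x 0..35, y 30..60 mm from the hinge axis in fixed_half's frame. At 60 to 110 degrees open it slides in towards -y at x near 0, then -x, until it beds on both seat walls.
- loose_tip (a point): Top corner of the loose half's parting face at the end away from the hinge; meets fixed_tip when the mould is shut.
- pin: Steel hinge pin, 90 g, upright in the stand. Origin: centre of the underside of its head; z up. Head: ribbed cylinder 16 mm across, 38 mm high; gripped 20 to 30 mm above its underside, the fingers clear the hinge. Shank below: 10 mm across, 51 mm long, the last 4 mm tapered to 6.6 mm; a ring groove 3.5 to 7.5 mm below the head catches the sprung ball.
- stand: Wooden block 64 x 64 x 60 mm, fixed, with a 13 mm hole down its middle that holds the pin, head on top. Origin: centre of its underside.
- bowl: Glass bowl 96 mm across and 45 mm high, not part of the job. Origin: centre of its underside.
- weight: Brass textile weight, 48 mm across and 42 mm high, not part of the job. Origin: centre of its underside.
- brush: Wooden-handled brush 170 mm long lying on the table, not part of the job. Origin: under its middle.
Not all that is in view belongs to the job. Leave any green look-alike of the loose_half alone.

How it is judged:
By the outcome, as a careful person would: the job done as asked, in the order asked, and still so for the second after the job is handed in, with the robot touching nothing.
It also fails if it takes over 72 s, if anything falls off the work surface, if the arm or the gripper's body presses on something with over 40 N, if the wrist force passes 120 N, or if a joint passes its speed limit or range.

ROBOT

A 6-joint arm with a two-finger parallel gripper is mounted at the origin on the work surface. World frame = base frame: x ahead of the robot, y to its left, z up, the work surface at z = 0. Lengths are in m, angles in rad, forces in N, time in s.
With the tool pointing down it reaches from about 0.25 to 0.725 m from the base axis. Payload 4 kg.
Tool frame: the origin (TCP) lies between the finger pads; the fingertips stand 11 mm ahead of it and the grasp point (between the pads) lies 8 mm behind it (tcp_to_tips is the z of the fingertips in the tool frame, in m); z points along the fingers, y is the direction in which the jaws open and shut (so a half turn about z gives the same grasp; the last joint's range is limited). The gripper opens to 85 mm and grips with 20 to 120 N. Pads are 22 mm wide; open, the fingers measure 114 mm over their backs; the gripper's body (76 mm by 85 mm) begins 54 mm behind the grasp point. The pads swing forward as they close: fully open they stand 13 mm farther back than shut.
Start: joints at [-1.319, 0.241, 0.005, 1.335, 0, 1.571], TCP at [0.125, -0.484, 0.242] pointing down, gripper open.
Joint ranges: [-2.72, 2.72], [-1.05, 1.87], [-1.09, 1.28], [-1.99, 2.15], [-1.42, 1.44], [-3.14, 3.14]. Speed limits (rad/s): [2.79, 2.79, 3.14, 3.14, 3.14, 3.14].

INTERFACE

Orientations are given as a unit quaternion [x, y, z, w].
In Python, from workcell import * gives the robot as it stands.
- The arm moves only by the tool move_arm, never from a script. Its argument "moves" is a list that holds one entry, the list of rows, each a list of 7 numbers: the shift along the world's x, y, z in units of 500 mm (1.0 is 500 mm), then the turn, a rotation vector about the world's x, y, z in units of 30 degrees (1.0 is 30 degrees), then the closure, from -1 (fully open) to 1 (shut), so that 0 is half open. A call has 1 to 8 rows; each row shifts and turns the pose as measured when the row begins; what a row does not reach is not made up. A row lasts 1/12 s, in which the tool goes at most 41.7 mm and 7.16 degrees, less where a joint would pass 70% of its speed; a pose out of reach is approached as far as the arm can. A call with a number of a shift or a turn outside -1 to 1 is refused whole. A call with a gripper value outside its range is refused whole. The fingers move at their own pace and stop on an object; the grip force is fixed at half the most. Time passes only in rows, so rows that do not move let the fingers close. It gives the time, the measured TCP pose, the force and the opening at its end, in the units of the state.
- get_obs(): the state, without advancing time (a new reading comes with each control period).
- camera(name): name is "scene" or "top" or "wrist"; returns a dict with "pixels" (384x512x3 uint8, red, green, blue), "range_z" (384x512 float32, m along the optical axis (not along the pixel's ray), 0 where there is no reading), "fx", "fy", "cx", "cy" (pixels), "extrinsics" (4x4, takes a point from camera to world coordinates). Camera axes: x right, y down, z forward; pixel columns grow to the right and rows downward; lengths in m; the calibration is good to about 2 mm. A picture is of the moment at which its call begins.
- job_done(): hands the job in, once; it reports no verdict.
The state is a dict: "clock": time; "joint_pos": joint angles; "joint_vel": joint speeds; "tau": joint torques, N m; "eef_pos": TCP position; "tool_rot": TCP orientation; "ft_force": force on the tool from outside, world axes, zero at the start; "ft_torque": the same for the moment, N m; "grip_width": finger opening in m.
Only numpy, scipy, OpenCV 4.12 (cv2) and the standard library are available. Lean on these libraries where they do the work, as an engineer would, in place of code of your own. Each camera call takes 0.05 s, during which the arm holds its last target.

## Working session

There is one attempt and no reset: what is moved stays moved. The work goes in short steps, Python scripts to look and compute and a tool call to move; the robot and the scene stay as the last step left them, time stands still between calls to the robot, and variables do not carry over. Pictures are saved under pics/ and viewed, and the job is handed in when it is done.

Besides the shell and the picture viewer there is one more tool, called as name(argument=value, ...), one argument or row to a line, values as JSON. move_arm: Moves the arm, as the interface text tells. Shifts and turns lie within -1 to 1; 1 stands for 500 mm of shift or 30 degrees of turn. Its arguments: {"type":"object","properties":{"moves":{"type":"array","items":{"type":"array","items":{"type":"array","items":{"type":"number"}}}}},"required":["moves"]}

```bash
ls; mkdir -p pics; python3 - <<'E'
from workcell import *
import cv2,numpy as np,pickle
o=get_obs();print(o)
for n in ["scene","top","wrist"]:
    c=camera(n);pickle.dump(c,open(f"pics/{n}0.pkl","wb"));cv2.imwrite(f"pics/{n}0.png",c["pixels"][:,:,::-1]);print(n,c["fx"],c["cx"],c["cy"],np.round(c["extrinsics"],3).tolist())
E
```

```text
pics
{'clock': 0.0, 'joint_pos': array([-1.31900608e+00,  2.41404730e-01,  3.70012582e-03,  1.33518119e+00,
       -1.33487159e-05,  1.57081142e+00]), 'joint_vel': array([ 0.00102633, -0.00096677, -0.00046948,  0.00085465, -0.00051447,
       -0.00070433]), 'tau': array([ 1.09901550e-03, -3.72320402e+01,  2.52407420e+01,  1.70290272e-02,
       -5.29603403e-05, -3.20440549e-06]), 'eef_pos': array([ 0.12441244, -0.48364075,  0.24140785]), 'tool_rot': array([ 9.92086076e-01,  1.25555273e-01, -1.37809113e-04, -1.03562668e-03]), 'ft_force': array([ 0.63909003,  0.36779695, -0.30134253]), 'ft_torque': array([ 0.01860585, -0.00392362,  0.02321056]), 'grip_width': 0.0856732941297262}
scene 371.694987500468 256.83173502410546 188.41506961991433 [[-0.211, 0.561, -0.801, 1.264], [0.977, 0.108, -0.182, 0.18], [-0.016, -0.821, -0.571, 0.603], [0.0, 0.0, 0.0, 1.0]]
top 388.6401411079693 262.92706452254123 192.1197966216991 [[0.014, -0.996, 0.089, 0.397], [-1.0, -0.014, -0.001, 0.008], [0.003, -0.089, -0.996, 1.2], [0.0, 0.0, 0.0, 1.0]]
wrist 306.48070555319725 254.70910090656875 190.62501071121835 [[0.249, -0.916, -0.313, 0.205], [-0.968, -0.237, -0.078, -0.464], [-0.003, 0.322, -0.947, 0.374], [0.0, 0.0, 0.0, 1.0]]
```

View pics/scene0.png

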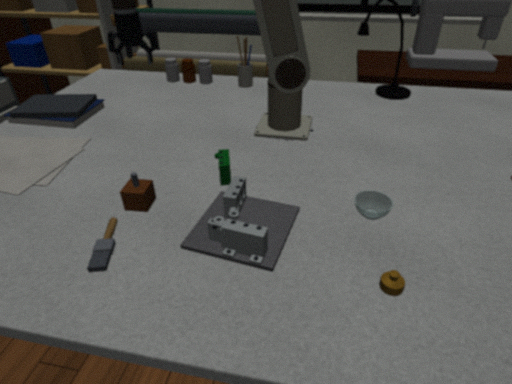

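View pics/top0.png

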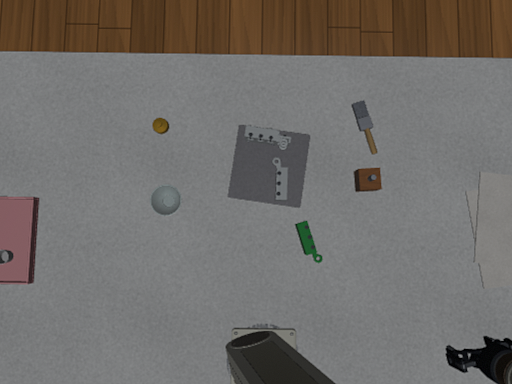

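View pics/wrist0.png

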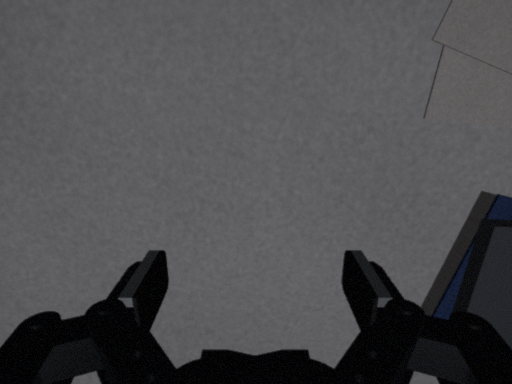

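```bash
python3 - <<'E'
import cv2,pickle
c=pickle.load(open("pics/top0.pkl","rb"))
im=c["pixels"][:,:,::-1]
cv2.imwrite("pics/topz.png",cv2.resize(im[115:215,220:320],(800,600)[:1]*2 if 0 else (600,600),interpolation=cv2.INTER_CUBIC))
c=pickle.load(open("pics/scene0.pkl","rb"))
im=c["pixels"][:,:,::-1]
cv2.imwrite("pics/scenez.png",cv2.resize(im[140:280,100:310],(800,533),interpolation=cv2.INTER_CUBIC))
E
```

```text
(no output)
```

View pics/topz.png

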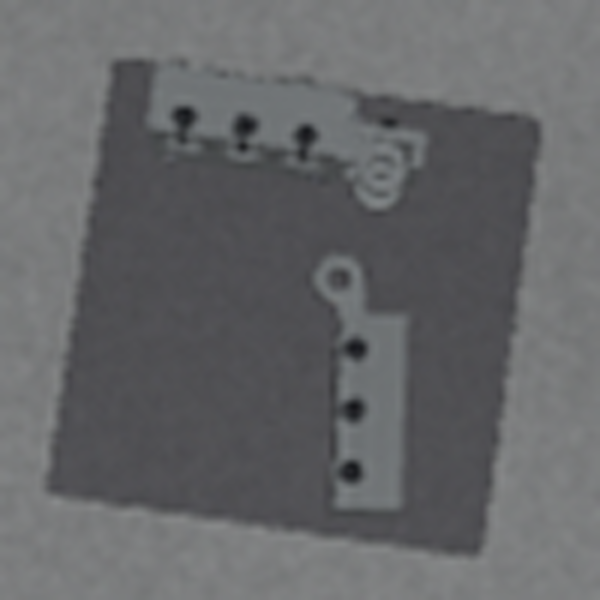

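View pics/scenez.png

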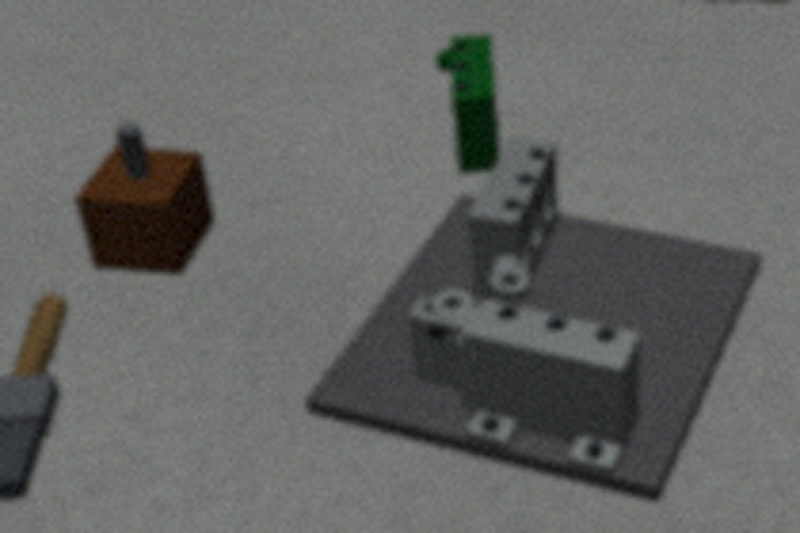

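```bash
cat > h.py <<'E'
import numpy as np,cv2,pickle
def ray(c,u,v):
    d=np.array([(u-c["cx"])/c["fx"],(v-c["cy"])/c["fy"],1.0]);T=c["extrinsics"]
    return T[:3,3],T[:3,:3]@d
def onz(c,u,v,z):
    o,d=ray(c,u,v);return o+d*(z-o[2])/d[2]
def proj(c,p):
    T=np.linalg.inv(c["extrinsics"]);q=T[:3,:3]@np.asarray(p)+T[:3,3]
    return c["fx"]*q[0]/q[2]+c["cx"],c["fy"]*q[1]/q[2]+c["cy"]
E
python3 - <<'E'
from h import *
c=pickle.load(open("pics/top0.pkl","rb"))
Z=lambda u,v,z:np.round(onz(c,(u)/6+220-.5+.08,v/6+115-.5+.08,z),4)
print("board",[Z(*p,.012)[:2].tolist() for p in [(115,58),(542,120),(483,556),(48,492)]])
print("hinge top",Z(381,172,.071), "loose eye top",Z(340,279,.05))
print("fixed top corners",[Z(*p,.078)[:2].tolist() for p in [(158,62),(358,96),(355,158),(150,127)]])
print("loose top corners",[Z(*p,.078)[:2].tolist() for p in [(345,315),(408,315),(403,508),(334,510)]])
print("pin top",onz(c,373,178,.098),"rangez",c["range_z"][178,373])
for r in range(170,192,2): print((1.2-c["range_z"][r,352:390:3]).round(3))
E
```

```text
board [[0.7145, 0.0846], [0.6851, -0.1374], [0.4585, -0.1081], [0.488, 0.1143]]
hinge top [ 0.6436 -0.0511  0.071 ] loose eye top [ 0.5937 -0.0323  0.05  ]
fixed top corners [[0.6952, 0.0592], [0.6797, -0.0391], [0.6488, -0.038], [0.6627, 0.0625]]
loose top corners [[0.5712, -0.0339], [0.5717, -0.0645], [0.4777, -0.0629], [0.4762, -0.0297]]
pin top [ 0.54064262 -0.30761619  0.098     ] rangez 1.1110444
[-0.011 -0.011  0.048  0.052  0.051  0.051  0.049  0.05   0.05   0.05
 -0.013 -0.012 -0.012]
[-0.01   0.014  0.05   0.049  0.049  0.051  0.048  0.049  0.05   0.05
 -0.012 -0.011 -0.007]
[-0.007  0.012  0.051  0.054  0.053  0.053  0.051  0.049  0.052  0.049
 -0.006 -0.013 -0.011]
[-0.01   0.012  0.05   0.048  0.05   0.052  0.088  0.088  0.057  0.048
 -0.01  -0.011 -0.007]
[-0.013  0.011  0.049  0.048  0.052  0.055  0.089  0.089  0.053  0.054
 -0.009 -0.014 -0.011]
[-0.008  0.013  0.045  0.051  0.049  0.056  0.074  0.086  0.052  0.051
 -0.006 -0.012 -0.009]
[-0.006  0.009  0.045  0.051  0.051  0.056  0.055  0.05   0.051  0.055
 -0.011 -0.006 -0.009]
[-0.005  0.009  0.042  0.053  0.05   0.054  0.051  0.05   0.051  0.053
 -0.005 -0.011 -0.005]
[-0.008  0.004  0.042  0.056  0.052  0.055  0.057  0.055  0.051  0.052
 -0.004 -0.008 -0.013]
[-0.005  0.005  0.039  0.054  0.054  0.048  0.055  0.051  0.055  0.055
 -0.008 -0.006 -0.002]
[ 1.2    0.003  0.039  0.054  0.044  0.04   0.032  0.029  0.02  -0.005
 -0.005 -0.009 -0.005]
```

move_arm(
  moves=[
    [[0.037,0.039,0.002,0,0,0.238,-1],[0.037,0.039,0,0,0,0.238,-1],[0.037,0.039,0,0,0,0.238,-1],[0.037,0.039,0,0,0,0.238,-1],[0.037,0.039,0,0,0,0.238,-1],[0.037,0.039,0,0,0,0.238,-1],[0.037,0.039,0,0,0,0.238,-1],[0.037,0.039,0,0,0,0.238,-1]],
  ],
)

```text
clock: 0.82
eef_pos: [0.273, -0.3233, 0.2392]
tool_rot: [0.81, 0.587, -0.002, -0.002]
ft_force: [0.3, -0.2, -0.9]
grip_width: 0.0856
```

move_arm(
  moves=[
    [[0.037,0.038,0.002,0,0,0.237,-1],[0.037,0.038,0,0,0,0.237,-1],[0.037,0.038,0,0,0,0.237,-1],[0.037,0.038,0,0,0,0.237,-1],[0.037,0.038,0,0,0,0.237,-1],[0.037,0.038,0,0,0,0.237,-1],[0.037,0.038,0,0,0,0.237,-1],[0.037,0.038,0.002,0,0,0.237,-1]],
  ],
)

```text
clock: 1.48
eef_pos: [0.4253, -0.1611, 0.2395]
tool_rot: [0.429, 0.903, -0.003, -0.003]
ft_force: [-0.1, -0.5, -0.5]
grip_width: 0.0855
```

move_arm(
  moves=[
    [[0.037,0.038,0.002,0,0,0.237,-1],[0.037,0.038,0,0,0,0.237,-1],[0.037,0.038,0,0,0,0.237,-1],[0.037,0.038,0,0,0,0.237,-1],[0.037,0.038,0,0,0,0.237,-1],[0.037,0.038,0,0,0,0.237,-1],[0.037,0.038,0,0,0,0.237,-1],[0,0,0,0,0,0,-1]],
  ],
)

```text
clock: 2.15
eef_pos: [0.5615, -0.016, 0.2373]
tool_rot: [0.002, 1.0, -0.004, -0.003]
ft_force: [0.9, 0.2, 0.3]
grip_width: 0.0853
```

```bash
cat > snap.py <<'E'
import sys
from workcell import *
from h import *
n,k=sys.argv[1:3]
o=get_obs();c=camera(n);c["obs"]=o
pickle.dump(c,open(f"pics/{k}.pkl","wb"));cv2.imwrite(f"pics/{k}.png",cv2.resize(c["pixels"][:,:,::-1],(768,576),interpolation=cv2.INTER_CUBIC))
print(o["clock"],o["eef_pos"].round(4),o["tool_rot"].round(4),o["ft_force"].round(2),o["ft_torque"].round(3),o["grip_width"].round(4),"jaw",round(float(np.degrees(2*np.arctan2(o["tool_rot"][1],o["tool_rot"][0])))-90,2),o["joint_pos"].round(2))
E
python3 snap.py wrist w1
```

```text
Traceback (most recent call last):
  File "snap.py", line 7, in <module>
    print(o["clock"],o["eef_pos"].round(4),o["tool_rot"].round(4),o["ft_force"].round(2),o["ft_torque"].round(3),o["grip_width"].round(4),"jaw",round(float(np.degrees(2*np.arctan2(o["tool_rot"][1],o["tool_rot"][0])))-90,2),o["joint_pos"].round(2))
                                                                                                                 ^^^^^^^^^^^^^^^^^^^^^
AttributeError: 'float' object has no attribute 'round'
```

View pics/w1.png

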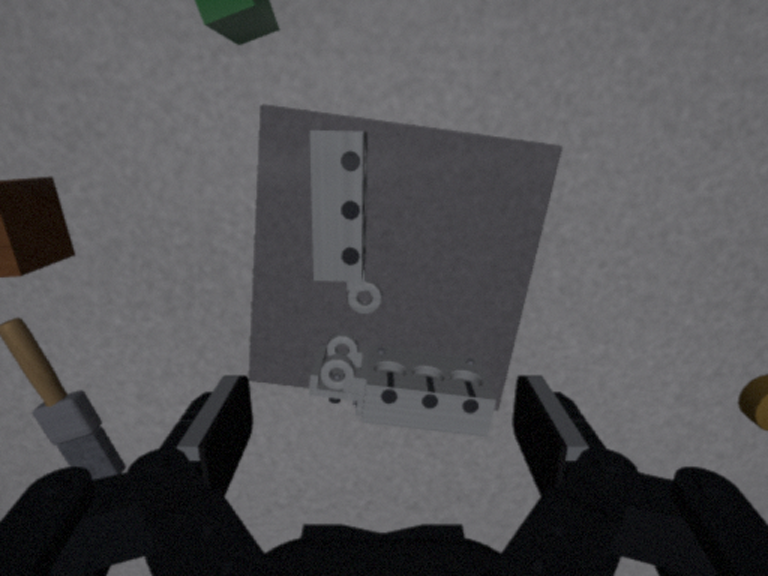

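```bash
sed -i 's/o\["grip_width"\].round(4)/round(o["grip_width"],4)/' snap.py; python3 - <<'E'
from h import *
c=pickle.load(open("pics/w1.pkl","rb"))
im=c["pixels"][:,:,::-1]
cv2.imwrite("pics/w1a.png",cv2.resize(im[215:295,200:340],(0,0),fx=5.5,fy=5.5,interpolation=cv2.INTER_CUBIC)) # 770x440
cv2.imwrite("pics/w1b.png",cv2.resize(im[80:215,190:290],(0,0),fx=4.4,fy=4.4,interpolation=cv2.INTER_CUBIC))
E
```

```text
(no output)
```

View pics/w1a.png

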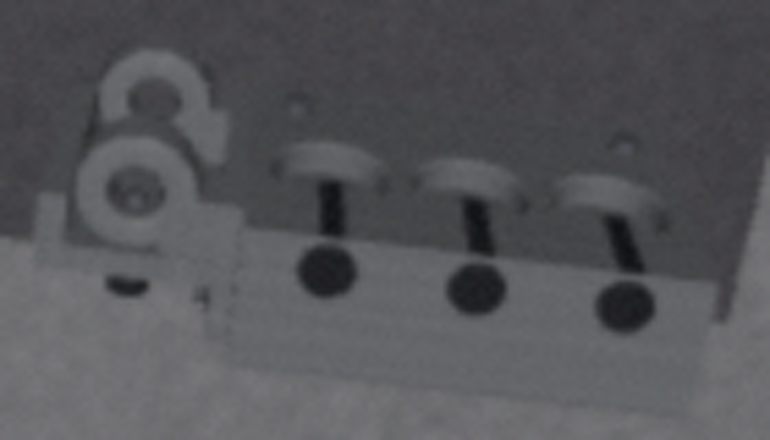

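View pics/w1b.png

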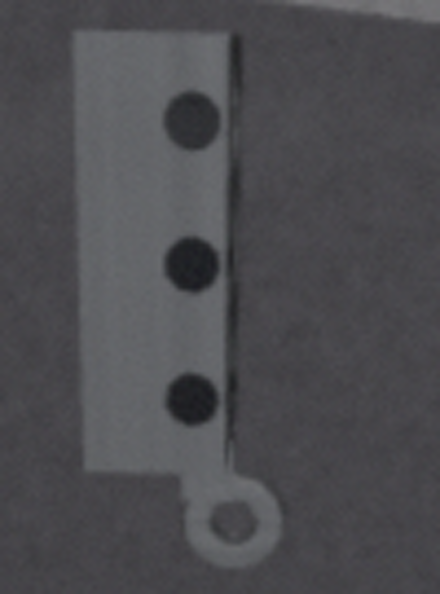

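```bash
python3 - <<'E'
from h import *
c=pickle.load(open("pics/w1.pkl","rb"))
t=pickle.load(open("pics/top0.pkl","rb"))
A=lambda u,v:(200+(u+.5)/5.5-.5,215+(v+.5)/5.5-.5)
B=lambda u,v:(190+(u+.5)/4.4-.5,80+(v+.5)/4.4-.5)
def Z(p,z): return onz(c,*p,z)[:2]
print("pos",c["obs"]["eef_pos"],c["extrinsics"][:3,3].round(3))
a=[Z(A(*p),.078) for p in [(240,230),(716,284),(700,412),(230,368)]]
print("fixed top",np.round(a,4).tolist())
print("edge yaw",[np.degrees(np.arctan2(*(d)[::-1])).round(2) for d in (a[1]-a[0],a[2]-a[3])], np.linalg.norm(a[1]-a[0]),np.linalg.norm(a[1]-a[2]))
for z in (.064,.071,.078): print("hinge",z,Z(A(137,190),z).round(4), "top cam",onz(t,283.15,143.25,z)[:2].round(4))
print("lower",[Z(A(155,99),z).round(4).tolist() for z in (.024,.031,.038)])
b=[Z(B(*p),.078) for p in [(74,30),(229,33),(229,470),(85,470)]]
print("loose",np.round(b,4).tolist())
print("yaw",[np.degrees(np.arctan2(*(d)[::-1])).round(2) for d in (b[0]-b[3],b[1]-b[2])],np.linalg.norm(b[0]-b[3]),np.linalg.norm(b[0]-b[1]))
print("eye",Z(B(234,521),.05))
# board corners in wrist native
cb=[(262/1.5,105/1.5),(560/1.5,147/1.5)]
print("board",[Z(p,.012).round(4).tolist() for p in cb])
E
```

```text
pos [ 0.5614962  -0.01603925  0.23728286] [ 0.48  -0.016  0.37 ]
fixed top [[0.6511, -0.0309], [0.6631, 0.0634], [0.6931, 0.0623], [0.6828, -0.0334]]
edge yaw [np.float64(82.73), np.float64(83.87)] 0.09510133674445373 0.029961670661764573
hinge 0.064 [ 0.65   -0.0526] top cam [ 0.6451 -0.0517]
hinge 0.071 [ 0.6462 -0.0517] top cam [ 0.6436 -0.0513]
hinge 0.078 [ 0.6423 -0.0509] top cam [ 0.642  -0.0509]
lower [[0.6491, -0.0525], [0.6457, -0.0518], [0.6422, -0.051]]
loose [[0.4769, -0.0616], [0.4776, -0.0297], [0.5717, -0.0313], [0.5717, -0.0641]]
yaw [np.float64(178.5), np.float64(179.05)] 0.09486193803959204 0.03187623814974682
eye [ 0.59403083 -0.03175472]
board [[0.4591, -0.1058], [0.4891, 0.114]]
```

move_arm(
  moves=[
    [[-0.011,-0.0105,-0.04,0,0,-0.018,-1],[-0.011,-0.0105,-0.04,0,0,-0.018,-1],[-0.011,-0.0105,-0.04,0,0,0,-1],[-0.011,-0.0105,-0.04,0,0,0,-1],[-0.011,-0.0105,-0.04,0,0,0,-1],[-0.011,-0.0105,-0.04,0,0,0,-1],[0,0,0,0,0,0,-1]],
  ],
)

```text
clock: 2.78
eef_pos: [0.5212, -0.0526, 0.1129]
tool_rot: [0.019, 1.0, -0.006, -0.005]
ft_force: [-0.7, -0.1, -0.1]
grip_width: 0.0856
```

```bash
python3 snap.py wrist w2
```

```text
2.7833 [ 0.5212 -0.0526  0.1129] [ 0.0192  0.9998 -0.0056 -0.0049] [-0.66 -0.11 -0.13] [0.024 0.101 0.003] 0.0856 jaw 87.8 [-0.09  0.39 -0.14  1.05 -0.01 -0.06]
```

View pics/w2.png

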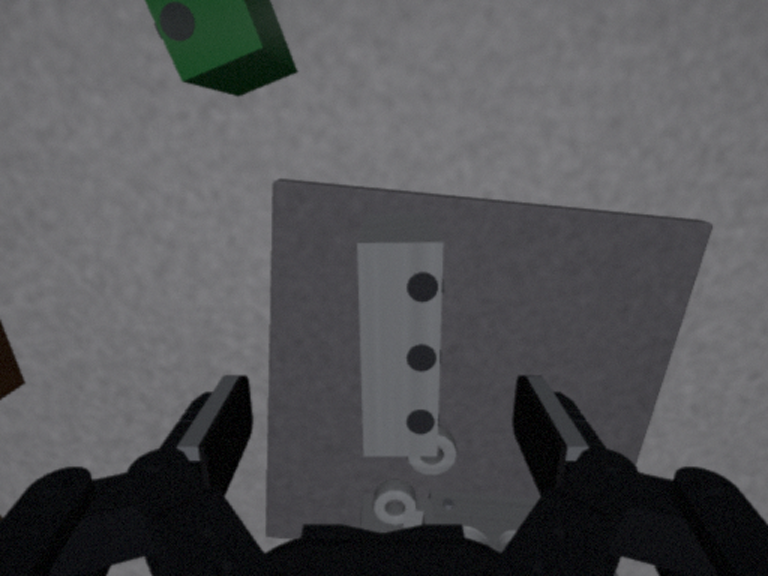

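```bash
python3 - <<'E'
from h import *
c=pickle.load(open("pics/w2.pkl","rb"))
f=lambda u,v,z:onz(c,(u+.5)/1.5-.5,(v+.5)/1.5-.5,z)[:2]
P=[f(*p,.078) for p in [(357,243),(443,242),(363,457)]]
print(np.round(P,4), np.degrees(np.arctan2(*(P[0]-P[2])[::-1])),np.linalg.norm(P[0]-P[2]),np.linalg.norm(P[0]-P[1]))
d=P[1]-P[0];print("end edge",np.degrees(np.arctan2(d[1],d[0])))
print("eye",f(433,453,.05))
E
```

```text
[[ 0.4774 -0.0618]
 [ 0.4781 -0.0297]
 [ 0.5731 -0.0645]] 178.41865262124276 0.09578380185621924 0.032107347715817545
end edge 88.63985605564079
eye [ 0.59390535 -0.03126544]
```

move_arm(
  moves=[
    [[0.004,0.003,-0.02,0.021,-0.019,0.023,-1],[0.004,0.003,-0.02,0,0,0,-1],[0.004,0.003,-0.02,0,0,0,-1],[0.002,0.001,-0.02,0,0,0,-1],[0,0,-0.015,0,0,0,-1],[0,0,0,0,0,0,-1]],
  ],
)

```text
clock: 3.33
eef_pos: [0.5348, -0.0481, 0.0703]
tool_rot: [0.015, 1.0, -0.0, 0.007]
ft_force: [-0.2, 0.4, -0.3]
grip_width: 0.0855
```

```bash
cat > st.py <<'E'
from workcell import *
import numpy as np
from scipy.spatial.transform import Rotation as R
o=get_obs();M=R.from_quat(o["tool_rot"]).as_matrix()
print(round(o["clock"],2),"pos",(o["eef_pos"]*1000).round(2),"jaw",round(np.degrees(np.arctan2(M[1,1],M[0,1])),2),"toolz",M[:2,2].round(4),"F",o["ft_force"].round(2),"T",o["ft_torque"].round(3),"w",round(o["grip_width"]*1000,2),"j6",round(o["joint_pos"][5],2))
print("untilt units",np.round([M[1,2]*-1*1.9099*1 and -M[1,2]*-1.9099*-1, M[0,2]*1.9099],4))
E
python3 st.py
```

```text
3.33 pos [534.81 -48.09  70.35] jaw 88.25 toolz [ 0.0134 -0.0009] F [-0.17  0.43 -0.28] T [ 0.11   0.04  -0.049] w 85.47 j6 -0.06
untilt units [0.0018 0.0256]
```

move_arm(
  moves=[
    [[-0.008,0.001,-0.012,0,0.018,0.004,-1],[0,0,-0.012,0,0,0,-1],[0,0,0,0,0,0,-1],[0,0,0,0,0,0,-1]],
  ],
)

```text
clock: 3.67
eef_pos: [0.5308, -0.0471, 0.0571]
tool_rot: [0.014, 1.0, -0.001, 0.001]
ft_force: [0.2, -0.5, -0.1]
grip_width: 0.0852
```

```bash
python3 st.py
```

```text
3.67 pos [530.76 -47.06  57.1 ] jaw 88.42 toolz [ 0.0026 -0.0011] F [ 0.21 -0.46 -0.08] T [ 0.009  0.009 -0.019] w 85.16 j6 -0.06
untilt units [0.002 0.005]
```

move_arm(
  moves=[
    [[0,0,0,0.002,0.004,0.002,1],[0,0,0,0,0,0,1],[0,0,0,0,0,0,1],[0,0,0,0,0,0,1],[0,0,0,0,0,0,1],[0,0,0,0,0,0,1],[0,0,0,0,0,0,1],[0,0,0,0,0,0,1]],
  ],
)

```text
clock: 4.33
eef_pos: [0.5316, -0.0471, 0.0581]
tool_rot: [0.013, 1.0, 0.0, 0.001]
ft_force: [-0.4, -0.4, -1.5]
grip_width: 0.0312
```

```bash
python3 st.py
```

```text
4.33 pos [531.58 -47.12  58.14] jaw 88.48 toolz [ 0.0024 -0.    ] F [-0.35 -0.38 -1.5 ] T [ 0.019 -0.004  0.006] w 31.19 j6 -0.06
untilt units [0.     0.0047]
```

move_arm(
  moves=[
    [[0.014,-0.0055,0,0,0,0,1],[0.014,-0.0055,0,0,0,0,1],[0.014,-0.0055,0,0,0,0,1],[0.014,-0.0055,0,0,0,0,1],[0.01,-0.003,0,0,0,0,1],[0,0,0,0,0,0,1]],
  ],
)

```text
clock: 4.83
eef_pos: [0.5661, -0.0605, 0.0582]
tool_rot: [0.013, 1.0, 0.0, -0.0]
ft_force: [-2.7, 1.0, 2.4]
grip_width: 0.0311
```

```bash
python3 st.py
```

```text
4.83 pos [566.12 -60.52  58.18] jaw 88.49 toolz [-0.0006  0.0008] F [-2.74  1.01  2.35] T [0.096 0.116 0.005] w 31.13 j6 -0.08
untilt units [-0.0014 -0.0011]
```

move_arm(
  moves=[
    [[0.008,-0.002,0,0,0,0,1],[0.008,-0.002,0,0,0,0,1],[0.008,-0.002,0,0,0,0,1],[0.006,-0.002,0,0,0,0,1],[0,0,0,0,0,0,1],[0,0,0,0,0,0,1]],
  ],
)

```text
clock: 5.33
eef_pos: [0.5828, -0.0652, 0.0582]
tool_rot: [0.013, 1.0, 0.0, -0.001]
ft_force: [-2.3, 0.5, 2.8]
grip_width: 0.031
```

```bash
python3 st.py
```

```text
5.33 pos [582.76 -65.22  58.18] jaw 88.47 toolz [-0.0014  0.0006] F [-2.35  0.54  2.82] T [0.127 0.366 0.001] w 30.96 j6 -0.09
untilt units [-0.0011 -0.0027]
```

move_arm(
  moves=[
    [[0.002,-0.0003,0,0,0,0,1],[0.002,-0.0003,0,0,0,0,1],[0,0,0,0,0,0,1]],
  ],
)

```text
clock: 5.58
eef_pos: [0.5843, -0.0655, 0.0582]
tool_rot: [0.013, 1.0, 0.0, -0.001]
ft_force: [-1.8, 1.1, 0.7]
grip_width: 0.0312
```

```bash
python3 st.py
```

```text
5.58 pos [584.26 -65.5   58.21] jaw 88.48 toolz [-0.0024  0.0005] F [-1.81  1.06  0.75] T [-0.008  0.079  0.009] w 31.18 j6 -0.09
untilt units [-0.0009 -0.0045]
```

move_arm(
  moves=[
    [[0.002,-0.0003,0,0,0,0,1],[0.002,-0.0003,0,0,0,0,1]],
  ],
)

```text
clock: 5.75
eef_pos: [0.5844, -0.0655, 0.0583]
tool_rot: [0.013, 1.0, 0.0, -0.003]
ft_force: [-4.9, 1.1, 3.9]
grip_width: 0.0312
```

move_arm(
  moves=[
    [[0,0,0,0,0,0,1]],
  ],
)

```text
clock: 5.83
eef_pos: [0.5844, -0.0655, 0.0583]
tool_rot: [0.013, 1.0, 0.0, -0.003]
ft_force: [-1.4, 1.2, -0.5]
grip_width: 0.0312
```

```bash
python3 st.py
```

```text
5.83 pos [584.36 -65.53  58.32] jaw 88.5 toolz [-0.0059  0.0008] F [-1.45  1.17 -0.45] T [-0.053 -0.018  0.052] w 31.23 j6 -0.09
untilt units [-0.0015 -0.0113]
```

move_arm(
  moves=[
    [[0,-0.002,0,0,-0.008,0,1],[0,-0.002,0,0,0,0,1],[0,0,0,0,0,0,1]],
  ],
)

```text
clock: 6.08
eef_pos: [0.5843, -0.0661, 0.0582]
tool_rot: [0.012, 1.0, 0.002, -0.001]
ft_force: [-2.5, 1.5, 1.8]
grip_width: 0.0314
```

```bash
python3 st.py
```

```text
6.08 pos [584.32 -66.09  58.24] jaw 88.61 toolz [-0.0013  0.0038] F [-2.52  1.52  1.8 ] T [-0.053  0.372  0.055] w 31.4 j6 -0.09
untilt units [-0.0073 -0.0025]
```

move_arm(
  moves=[
    [[0,-0.003,0,-0.006,0,0,1],[0,-0.003,0,0,0,0,1]],
  ],
)

```text
clock: 6.25
eef_pos: [0.5842, -0.0675, 0.0582]
tool_rot: [0.011, 1.0, 0.002, -0.001]
ft_force: [-3.1, 5.8, 2.7]
grip_width: 0.031
```

```bash
python3 st.py
```

```text
6.25 pos [584.2  -67.5   58.23] jaw 88.72 toolz [-0.0014  0.004 ] F [-3.08  5.82  2.66] T [1.219 0.384 0.38 ] w 30.96 j6 -0.09
untilt units [-0.0076 -0.0026]
```

move_arm(
  moves=[
    [[0.001,-0.002,0,-0.004,0,0,1],[0,0,0,0,0,0,1]],
  ],
)

```text
clock: 6.42
eef_pos: [0.5842, -0.0675, 0.0582]
tool_rot: [0.01, 1.0, 0.002, -0.001]
ft_force: [-2.0, 1.1, 1.6]
grip_width: 0.0309
```

```bash
python3 st.py; python3 snap.py wrist w3
```

```text
6.42 pos [584.22 -67.47  58.22] jaw 88.82 toolz [-0.0024  0.0038] F [-1.98  1.08  1.58] T [0.029 0.145 0.136] w 30.86 j6 -0.1
untilt units [-0.0073 -0.0045]
6.4167 [ 0.5842 -0.0675  0.0582] [ 0.0103  0.9999  0.0019 -0.0012] [-1.98  1.08  1.58] [0.029 0.145 0.136] 0.0309 jaw 88.82 [-0.12  0.55 -0.03  0.99  0.   -0.1 ]
```

View pics/w3.png

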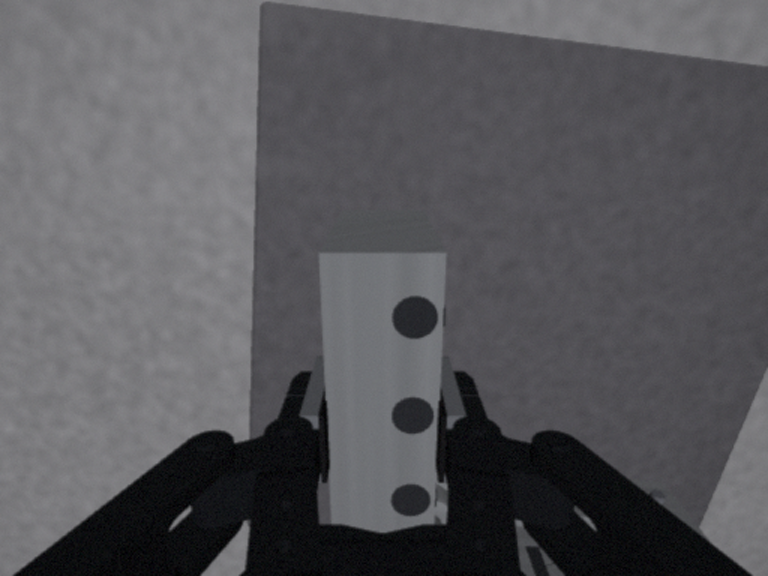

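move_arm(
  moves=[
    [[0,0,0,0,0,0,-0.3],[0,0,0,0,0,0,-0.3],[0,0,0,0,0,0,-0.3],[0,0,0,0,0,0,-0.3]],
  ],
)

```text
clock: 6.8
eef_pos: [0.5869, -0.0699, 0.0583]
tool_rot: [0.012, 1.0, -0.0, 0.001]
ft_force: [0.7, 0.6, 0.6]
grip_width: 0.0553
```

move_arm(
  moves=[
    [[0,0,0.04,0,0,0,-0.3],[-0.02,0,0.06,0,0,0,-0.3],[-0.06,0,0.06,0,0,0,-0.3],[-0.06,0,0.06,0,0,0,-0.3],[-0.06,0,0.06,0,0,0,-1],[0,0,0.03,0,0,0,-1],[0,0,0,0,0,0,-1]],
  ],
)

```text
clock: 7.38
eef_pos: [0.4838, -0.0721, 0.2151]
tool_rot: [0.013, 1.0, -0.002, 0.001]
ft_force: [1.6, -0.6, 0.4]
grip_width: 0.085
```

```bash
python3 st.py; python3 snap.py wrist w4; python3 - <<'E'
from h import *
c=pickle.load(open("pics/w4.pkl","rb"));u,v=map(int,proj(c,(.6465,-.052,.068)));print(u,v)
v=min(v,330)
cv2.imwrite("pics/w4a.png",cv2.resize(c["pixels"][v-60:v+50,u-70:u+90,::-1],(0,0),fx=5,fy=5,interpolation=cv2.INTER_CUBIC));print(u-70,v-60)
E
```

```text
7.38 pos [483.84 -72.14 215.15] jaw 88.48 toolz [ 0.0021 -0.0039] F [ 1.58 -0.58  0.39] T [ 0.05  -0.066 -0.055] w 85.02 j6 -0.12
untilt units [0.0074 0.004 ]
7.3833 [ 0.4838 -0.0721  0.2151] [ 0.0133  0.9999 -0.0019  0.0011] [ 1.58 -0.58  0.39] [ 0.05  -0.066 -0.055] 0.085 jaw 88.48 [-0.15  0.23 -0.08  1.26 -0.   -0.12]
277 317
207 257
```

View pics/w4.png

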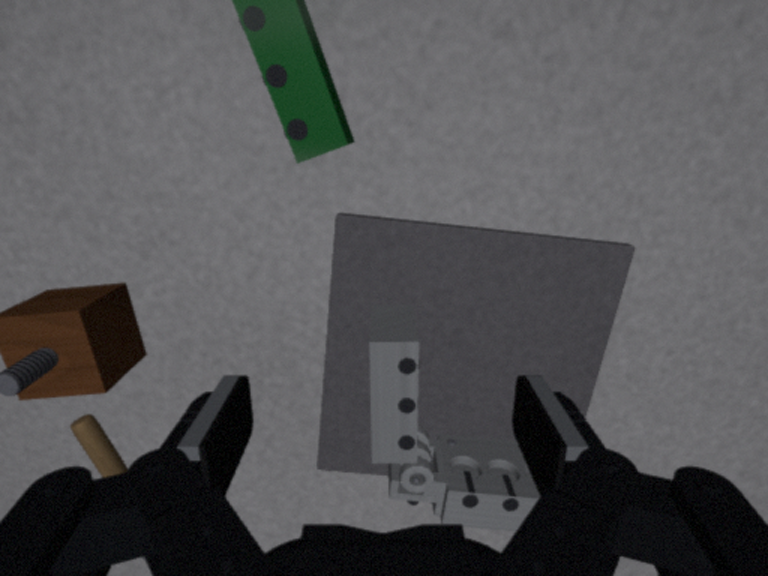

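View pics/w4a.png

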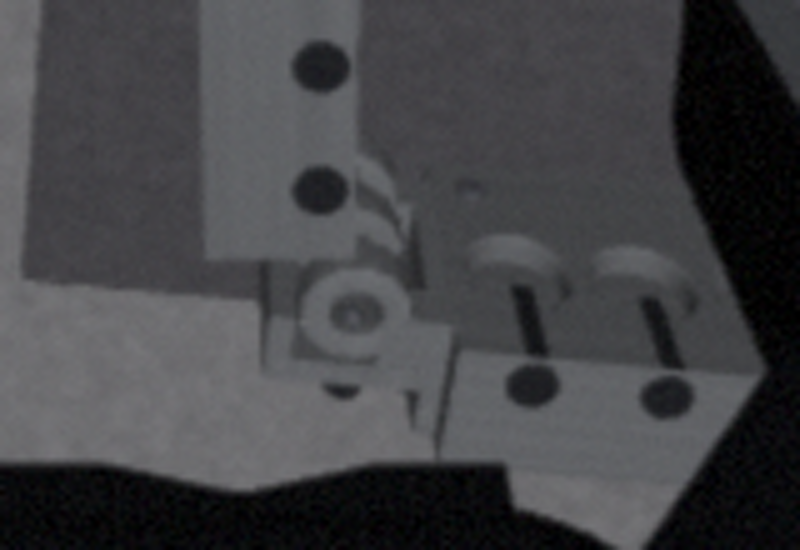

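```bash
python3 - <<'E'
from h import *
c=pickle.load(open("pics/w4.pkl","rb"))
f=lambda u,v,z:onz(c,(u+.5)/1.5-.5,(v+.5)/1.5-.5,z)[:2]
g=lambda u,v,z:onz(c,207+(u+.5)/5-.5,257+(v+.5)/5-.5,z)[:2]
print("loose",[x.round(4).tolist() for x in (f(369,342,.078),f(419,342,.078),g(206,261,.078))])
a,b=f(369,342,.078),g(206,261,.078);d=a-b;print(np.degrees(np.arctan2(d[1],d[0])),np.linalg.norm(d))
print("fixed pf corner",g(456,349,.078))
for z in(.064,.068,.071): print("hinge",z,g(354,313,z))
E
```

```text
loose [[0.5302, -0.0834], [0.531, -0.0511], [0.6255, -0.0846]]
179.2232921732516 0.09533808441951448
fixed pf corner [ 0.65019995 -0.03079687]
hinge 0.064 [ 0.65239468 -0.05214993]
hinge 0.068 [ 0.64884923 -0.05240866]
hinge 0.071 [ 0.64619014 -0.0526027 ]
```

move_arm(
  moves=[
    [[0.013,-0.056,-0.002,0.004,0.002,0.16,-1],[0.013,-0.056,-0.002,0.004,0.002,0.16,-1],[0.013,-0.056,-0.002,0,0,0.16,-1],[0.013,-0.056,-0.002,0,0,0.16,-1],[0.013,-0.056,-0.002,0,0,0.16,-1],[0.013,-0.056,-0.002,0,0,0.16,-1],[0.013,-0.056,-0.002,0,0,0.16,-1],[0.01,-0.05,0,0,0,0.16,-1]],
  ],
)

```text
clock: 8.1
eef_pos: [0.5364, -0.2979, 0.1931]
tool_rot: [-0.336, 0.942, 0.004, -0.005]
ft_force: [0.8, -0.6, -0.5]
grip_width: 0.0854
```

move_arm(
  moves=[
    [[0,0,0,0,0,0,-1],[0,0,0,0,0,0,-1]],
  ],
)

```text
clock: 8.27
eef_pos: [0.5367, -0.3037, 0.1867]
tool_rot: [-0.334, 0.943, 0.005, -0.007]
ft_force: [0.4, -0.3, 0.1]
grip_width: 0.0854
```

```bash
python3 st.py; python3 snap.py wrist w5
```

```text
8.27 pos [ 536.67 -303.73  186.71] jaw 129.03 toolz [-0.0171  0.0043] F [ 0.4  -0.25  0.1 ] T [ 0.047  0.046 -0.01 ] w 85.43 j6 -1.19
untilt units [-0.0082 -0.0326]
8.2667 [ 0.5367 -0.3037  0.1867] [-0.334   0.9425  0.0049 -0.0073] [ 0.4  -0.25  0.1 ] [ 0.047  0.046 -0.01 ] 0.0854 jaw 129.03 [-0.51  0.51  0.26  1.34 -0.   -1.19]
```

View pics/w5.png

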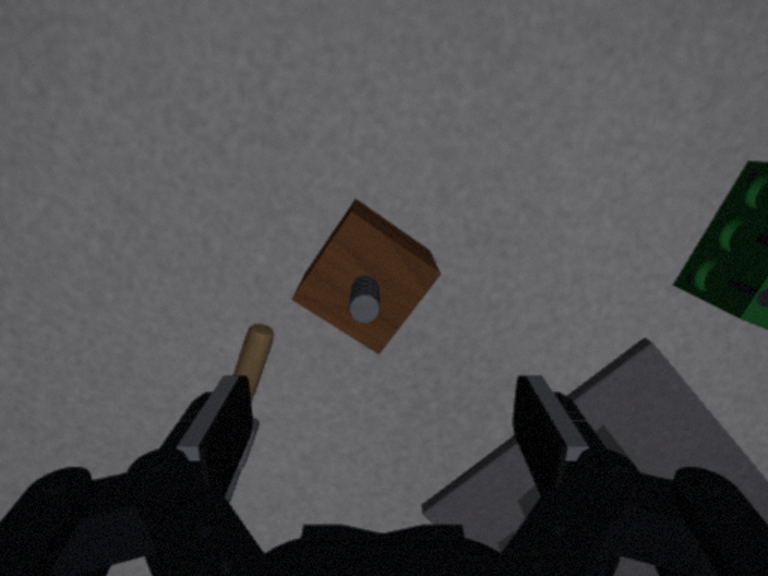

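```bash
python3 - <<'E'
from h import *
c=pickle.load(open("pics/w5.pkl","rb"))
f=lambda u,v,z:onz(c,(u+.5)/1.5-.5,(v+.5)/1.5-.5,z)[:2]
print(f(365,306,.098),f(366,281,.060))
print("stand",np.mean([f(*p,.06) for p in[(355,208),(440,272),(380,353),(293,299)]],0), np.linalg.norm(f(355,208,.06)-f(440,272,.06)))
E
```

```text
[ 0.54271155 -0.30927526] [ 0.54156649 -0.31039508]
stand [ 0.5430824  -0.30838298] 0.06227132218821859
```

move_arm(
  moves=[
    [[0.003,-0.003,-0.035,-0.008,-0.03,0,-1],[0.003,-0.002,-0.035,0,0,0,-1],[0.003,-0.002,-0.035,0,0,0,-1],[0,0,-0.035,0,0,0,-1],[0,0,-0.02,0,0,0,-1],[0,0,0,0,0,0,-1],[0,0,0,0,0,0,-1]],
  ],
)

```text
clock: 8.9
eef_pos: [0.5406, -0.3002, 0.0985]
tool_rot: [-0.335, 0.942, 0.003, -0.002]
ft_force: [0.5, 0.5, -0.3]
grip_width: 0.0848
```

```bash
python3 st.py
```

```text
8.9 pos [ 540.64 -300.16   98.5 ] jaw 129.18 toolz [-0.0064  0.0034] F [ 0.52  0.49 -0.26] T [ 0.013 -0.05  -0.044] w 84.81 j6 -1.19
untilt units [-0.0065 -0.0123]
```

move_arm(
  moves=[
    [[0.002,-0.008,-0.01,-0.005,-0.01,0,-1],[0.001,-0.008,-0.02,0,0,0,-1],[0,0,-0.01,0,0,0,-1],[0,0,0,0,0,0,-1],[0,0,0,0,0,0,-1]],
  ],
)

```text
clock: 9.32
eef_pos: [0.5444, -0.3091, 0.0798]
tool_rot: [-0.336, 0.942, -0.002, 0.002]
ft_force: [-0.5, 0.9, -0.3]
grip_width: 0.0854
```

```bash
python3 st.py; python3 snap.py wrist w6
```

```text
9.32 pos [ 544.43 -309.07   79.85] jaw 129.23 toolz [ 0.0042 -0.0023] F [-0.48  0.91 -0.28] T [-0.037  0.043  0.015] w 85.43 j6 -1.2
untilt units [0.0043 0.008 ]
9.3167 [ 0.5444 -0.3091  0.0798] [-0.3357  0.942  -0.0018  0.0016] [-0.48  0.91 -0.28] [-0.037  0.043  0.015] 0.0854 jaw 129.23 [-0.52  0.59  0.1   1.08  0.   -1.2 ]
```

View pics/w6.png

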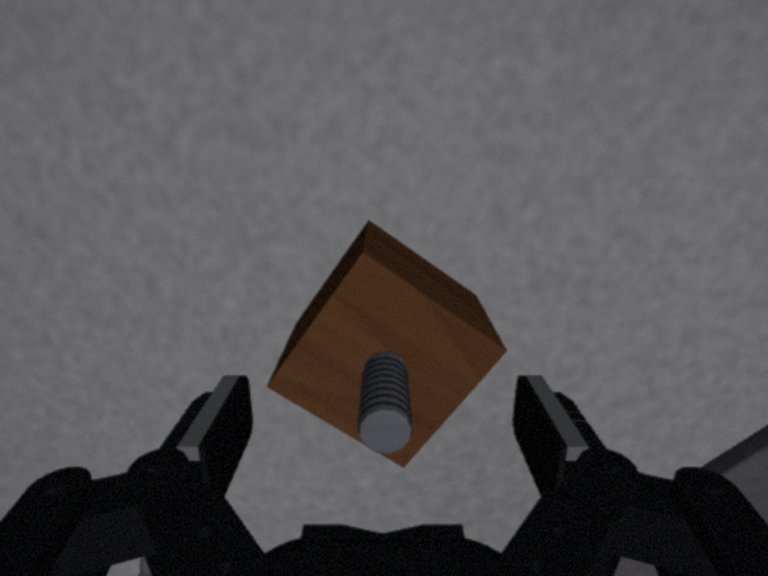

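```bash
python3 - <<'E'
from h import *
c=pickle.load(open("pics/w6.pkl","rb"))
f=lambda u,v,z:onz(c,(u+.5)/1.5-.5,(v+.5)/1.5-.5,z)[:2]
print(f(385.5,430,.098))
E
```

```text
[ 0.544114   -0.30879843]
```

move_arm(
  moves=[
    [[0,0,0,0.004,0.008,0,1],[0,0,0,0,0,0,1],[0,0,0,0,0,0,1],[0,0,0,0,0,0,1],[0,0,0,0,0,0,1],[0,0,0,0,0,0,1],[0,0,0,0,0,0,1],[0,0,0,0,0,0,1]],
  ],
)

```text
clock: 10.03
eef_pos: [0.5452, -0.3096, 0.0818]
tool_rot: [-0.336, 0.942, -0.001, 0.001]
ft_force: [0.6, 0.9, -1.1]
grip_width: 0.0139
```

```bash
python3 st.py
```

```text
10.03 pos [ 545.17 -309.61   81.8 ] jaw 129.22 toolz [ 0.002  -0.0012] F [ 0.62  0.88 -1.07] T [ 0.017  0.019 -0.029] w 13.86 j6 -1.2
untilt units [0.0024 0.0038]
```

move_arm(
  moves=[
    [[0,0,0.02,0.002,0.003,0,1],[0,0,0.035,0,0,0,1],[0,0,0.035,0,0,0,1],[0,0,0.035,0,0,0,1],[0,0,0.03,0,0,0,1],[0,0,0.02,0,0,0,1],[0,0,0,0,0,0,1]],
  ],
)

```text
clock: 10.62
eef_pos: [0.545, -0.3094, 0.1747]
tool_rot: [-0.336, 0.942, 0.0, 0.0]
ft_force: [0.6, -0.6, -1.7]
grip_width: 0.0142
```

```bash
python3 st.py
```

```text
10.62 pos [ 545.05 -309.38  174.75] jaw 129.22 toolz [0.0001 0.0003] F [ 0.61 -0.57 -1.65] T [-0.022 -0.06  -0.022] w 14.18 j6 -1.2
untilt units [-0.0005  0.0001]
```

move_arm(
  moves=[
    [[0.02,0.05,0,0,0,0,1],[0.026,0.066,0,0,0,0,1],[0.026,0.066,0,0,0,0,1],[0.026,0.066,0,0,0,0,1],[0.026,0.066,0,0,0,0,1],[0.026,0.066,0,0,0,0,1],[0.02,0.05,0,0,0,0,1],[0.01,0.025,0,0,0,0,1]],
  ],
)

```text
clock: 11.28
eef_pos: [0.6347, -0.078, 0.1748]
tool_rot: [-0.33, 0.944, -0.001, -0.0]
ft_force: [-0.6, 0.7, -0.9]
grip_width: 0.0142
```

move_arm(
  moves=[
    [[0,0,0,0,0,0,1],[0,0,0,0,0,0,1]],
  ],
)

```text
clock: 11.45
eef_pos: [0.6351, -0.0747, 0.1737]
tool_rot: [-0.333, 0.943, -0.001, -0.001]
ft_force: [0.4, -1.1, -0.7]
grip_width: 0.0139
```

```bash
python3 st.py; python3 snap.py wrist w7;python3 snap.py scene s7; python3 - <<'E'
from h import *
c=pickle.load(open("pics/s7.pkl","rb"));u,v=map(int,proj(c,(.6465,-.052,.1)));print(u-55,v-45)
cv2.imwrite("pics/s7a.png",cv2.resize(c["pixels"][v-45:v+45,u-55:u+55,::-1],(0,0),fx=6,fy=6,interpolation=cv2.INTER_CUBIC))
E
```

```text
11.45 pos [635.11 -74.7  173.72] jaw 128.85 toolz [-0.0017 -0.0024] F [ 0.41 -1.05 -0.74] T [-0.038 -0.002  0.016] w 13.89 j6 -0.79
untilt units [ 0.0046 -0.0033]
11.45 [ 0.6351 -0.0747  0.1737] [-3.326e-01  9.431e-01 -9.000e-04 -1.200e-03] [ 0.41 -1.05 -0.74] [-0.038 -0.002  0.016] 0.0139 jaw 128.85 [-0.12  0.55  0.3   1.31 -0.   -0.79]
11.5 [ 0.635  -0.075   0.1737] [-3.322e-01  9.432e-01 -6.000e-04 -1.100e-03] [-0.   -0.3  -1.67] [-0.001 -0.022 -0.031] 0.0143 jaw 128.81 [-0.12  0.55  0.3   1.31 -0.   -0.79]
161 162
```

View pics/w7.png

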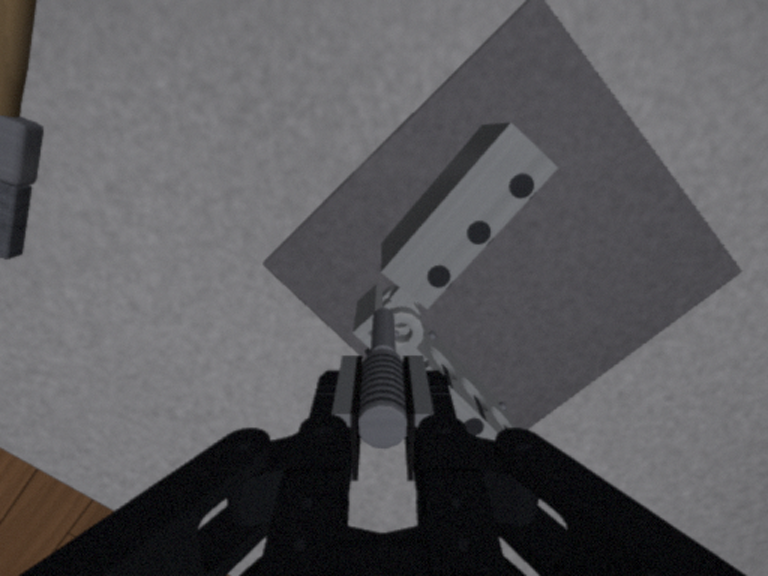

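View pics/s7a.png

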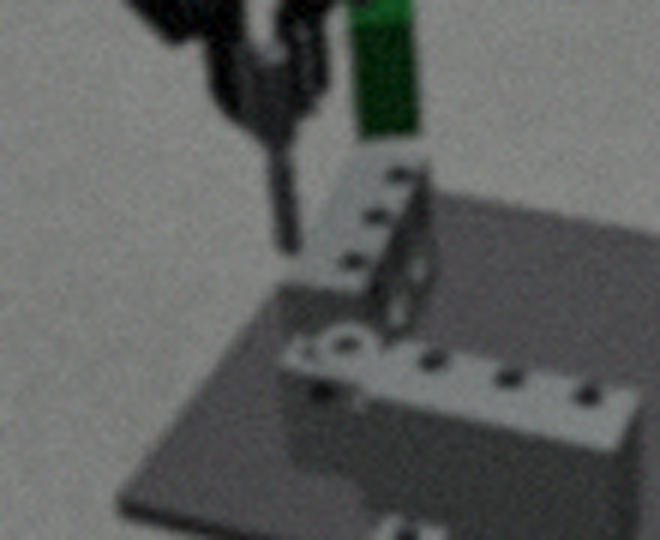

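```bash
python3 - <<'E'
from h import *
c=pickle.load(open("pics/w7.pkl","rb"))
cv2.imwrite("pics/w7a.png",cv2.resize(c["pixels"][180:300,220:360,::-1],(0,0),fx=5,fy=5,interpolation=cv2.INTER_CUBIC))
E
```

```text
(no output)
```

View pics/w7a.png

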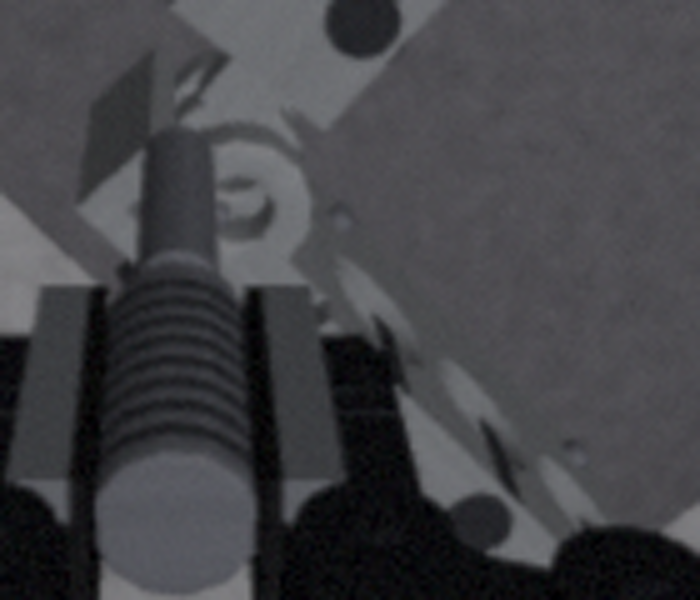

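```bash
python3 - <<'E'
from h import *
c=pickle.load(open("pics/w7.pkl","rb"))
G=lambda u,v:(220+(u+.5)/5-.5,180+(v+.5)/5-.5)
for z in (.064,.066,.068,.071,.074): print(z,onz(c,*G(240,209),z)[:2].round(4))
# two-view triangulation with w1, w4
w1=pickle.load(open("pics/w1.pkl","rb"));w4=pickle.load(open("pics/w4.pkl","rb"));t=pickle.load(open("pics/top0.pkl","rb"))
R=[ray(c,*G(240,209)),ray(w1,200+137.5/5.5-.5,215+190.5/5.5-.5),ray(w4,207+354.5/5-.5,257+313.5/5-.5),ray(t,283.15,143.25)]
A=np.zeros((3,3));b=np.zeros(3)
for o,d in R:
    d=d/np.linalg.norm(d);P=np.eye(3)-np.outer(d,d);A+=P;b+=P@o
print(np.linalg.solve(A,b))
for o,d in R:
    print((o+d*(.070-o[2])/d[2])[:2])
# pin head top & shank tip in hand
print("pin head top at z", [onz(c,*G(178,520),c["obs"]["eef_pos"][2]-.0218+.038)[:2]], c["obs"]["eef_pos"])
print("shank end", onz(c,*G(183,160),c["obs"]["eef_pos"][2]-.0218-.049)[:2])
E
```

```text
0.064 [ 0.6489 -0.0499]
0.066 [ 0.6482 -0.0505]
0.068 [ 0.6476 -0.0512]
0.071 [ 0.6466 -0.0521]
0.074 [ 0.6457 -0.0531]
[ 0.64503689 -0.05202509  0.0721609 ]
[ 0.64696193 -0.0518208 ]
[ 0.64671322 -0.05186195]
[ 0.6470765  -0.05253802]
[ 0.64377888 -0.0513557 ]
pin head top at z [array([ 0.63529955, -0.07502416])] [ 0.63510793 -0.07469736  0.17372377]
shank end [ 0.63561104 -0.07358224]
```

move_arm(
  moves=[
    [[0.01,0.02,-0.004,0.004,-0.003,0,1],[0.008,0.015,-0.01,0,0,0,1],[0.004,0.006,-0.01,0,0,0,1],[0,0,0,0,0,0,1],[0,0,0,0,0,0,1]],
  ],
)

```text
clock: 11.97
eef_pos: [0.6456, -0.0597, 0.1605]
tool_rot: [-0.327, 0.945, -0.0, -0.0]
ft_force: [-0.1, -0.7, -1.0]
grip_width: 0.0142
```

```bash
python3 st.py
```

```text
11.97 pos [645.55 -59.74 160.52] jaw 128.22 toolz [-0.0006 -0.0009] F [-0.12 -0.72 -0.99] T [ 0.01  -0.122  0.027] w 14.22 j6 -0.76
untilt units [ 0.0018 -0.0011]
```

Remaining about (1.2, 7.6) mm.

move_arm(
  moves=[
    [[0.002,0.008,0,0.001,0,0,1],[0.001,0.005,0,0,0,0,1],[0,0.002,0,0,0,0,1],[0,0,0,0,0,0,1],[0,0,0,0,0,0,1]],
  ],
)

```text
clock: 12.38
eef_pos: [0.6469, -0.0524, 0.1602]
tool_rot: [-0.327, 0.945, -0.0, -0.001]
ft_force: [0.8, -1.0, -1.5]
grip_width: 0.0142
```

```bash
python3 st.py
```

```text
12.38 pos [646.86 -52.36 160.24] jaw 128.15 toolz [-0.0014 -0.0006] F [ 0.75 -0.95 -1.5 ] T [0.053 0.011 0.008] w 14.19 j6 -0.75
untilt units [ 0.0011 -0.0026]
```

```bash
python3 snap.py wrist w8 >/dev/null;python3 snap.py scene s8; python3 - <<'E'
from h import *
c=pickle.load(open("pics/s8.pkl","rb"));u,v=map(int,proj(c,(.6465,-.052,.1)))
a=cv2.resize(c["pixels"][v-35:v+30,u-30:u+35,::-1],(390,390),interpolation=cv2.INTER_CUBIC)
c=pickle.load(open("pics/w8.pkl","rb"))
b=cv2.resize(c["pixels"][180:275,210:305,::-1],(390,390),interpolation=cv2.INTER_CUBIC)
cv2.imwrite("pics/c8.png",np.hstack([a,b]))
E
```

```text
12.4333 [ 0.6469 -0.0523  0.1603] [-3.268e-01  9.451e-01 -0.000e+00 -7.000e-04] [ 0.95 -0.19 -0.5 ] [ 0.024 -0.018 -0.014] 0.0143 jaw 128.15 [-0.08  0.58  0.31  1.3  -0.   -0.75]
```

View pics/c8.png

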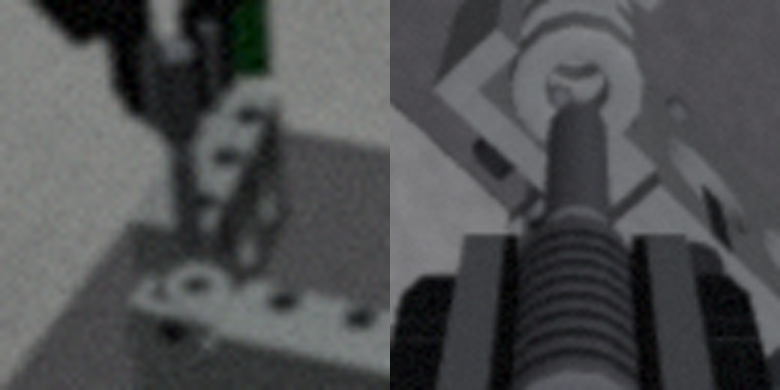

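move_arm(
  moves=[
    [[0,0,-0.008,0.001,-0.002,0,1],[0,0,-0.006,0,0,0,1],[0,0,0,0,0,0,1]],
  ],
)

```text
clock: 12.73
eef_pos: [0.647, -0.0526, 0.1531]
tool_rot: [-0.327, 0.945, -0.0, 0.0]
ft_force: [0.6, 0.3, -1.1]
grip_width: 0.0139
```

```bash
python3 st.py
```

```text
12.73 pos [647.04 -52.6  153.12] jaw 128.13 toolz [ 0.0008 -0.0002] F [ 0.6   0.26 -1.14] T [-0.01   0.008  0.04 ] w 13.85 j6 -0.75
untilt units [0.0004 0.0015]
```

move_arm(
  moves=[
    [[0,0.0008,-0.005,0,0.001,0,1],[0,0,-0.004,0,0,0,1],[0,0,-0.004,0,0,0,1]],
  ],
)

```text
clock: 12.98
eef_pos: [0.647, -0.0523, 0.1461]
tool_rot: [-0.327, 0.945, -0.0, 0.0]
ft_force: [-1.4, 0.4, -1.3]
grip_width: 0.0138
```

```bash
python3 st.py
```

```text
12.98 pos [647.   -52.31 146.07] jaw 128.12 toolz [ 0.0003 -0.0002] F [-1.45  0.36 -1.32] T [ 0.017  0.043 -0.004] w 13.77 j6 -0.75
untilt units [0.0003 0.0005]
```

Tip at z≈0.0733. Continue gently.

move_arm(
  moves=[
    [[0,0,-0.004,0,0,0,1],[0,0,-0.004,0,0,0,1]],
  ],
)

```text
clock: 13.15
eef_pos: [0.6469, -0.0523, 0.1414]
tool_rot: [-0.327, 0.945, -0.0, -0.0]
ft_force: [0.3, -0.1, -1.7]
grip_width: 0.014
```

move_arm(
  moves=[
    [[0,0,-0.004,0,0,0,1],[0,0,-0.004,0,0,0,1]],
  ],
)

```text
clock: 13.32
eef_pos: [0.6468, -0.0523, 0.1369]
tool_rot: [-0.327, 0.945, -0.0, -0.0]
ft_force: [-1.0, 0.6, 0.5]
grip_width: 0.0143
```

```bash
python3 st.py
```

```text
13.32 pos [646.79 -52.32 136.95] jaw 128.12 toolz [-0.0004 -0.0002] F [-1.01  0.64  0.52] T [0.035 0.259 0.044] w 14.26 j6 -0.75
untilt units [ 0.0003 -0.0007]
```

move_arm(
  moves=[
    [[0,0,-0.004,0,0,0,1],[0,0,-0.004,0,0,0,1]],
  ],
)

```text
clock: 13.48
eef_pos: [0.6469, -0.0519, 0.1341]
tool_rot: [-0.327, 0.945, 0.0, 0.0]
ft_force: [-1.0, 1.1, 5.8]
grip_width: 0.0141
```

```bash
python3 st.py
```

```text
13.48 pos [646.89 -51.89 134.07] jaw 128.13 toolz [0.0007 0.0007] F [-0.98  1.07  5.85] T [0.086 0.612 0.013] w 14.13 j6 -0.75
untilt units [-0.0013  0.0014]
```

move_arm(
  moves=[
    [[0,0,-0.005,0,0,0,1],[0,0,-0.005,0,0,0,1]],
  ],
)

```text
clock: 13.65
eef_pos: [0.6468, -0.0518, 0.1302]
tool_rot: [-0.327, 0.945, 0.0, 0.001]
ft_force: [-0.8, -0.1, 3.1]
grip_width: 0.0142
```

```bash
python3 st.py
```

```text
13.65 pos [646.77 -51.82 130.19] jaw 128.14 toolz [0.0016 0.0006] F [-0.83 -0.15  3.13] T [ 0.115  0.478 -0.065] w 14.17 j6 -0.75
untilt units [-0.0012  0.0031]
```

move_arm(
  moves=[
    [[0,0,-0.005,0,0,0,1],[0,0,-0.005,0,0.002,0,1]],
  ],
)

```text
clock: 13.82
eef_pos: [0.6467, -0.0518, 0.1254]
tool_rot: [-0.327, 0.945, 0.0, 0.001]
ft_force: [-1.7, 0.4, 1.8]
grip_width: 0.0141
```

move_arm(
  moves=[
    [[0,0,-0.004,0,0,0,1],[0,0,-0.004,0,0,0,1]],
  ],
)

```text
clock: 13.98
eef_pos: [0.6467, -0.0519, 0.1209]
tool_rot: [-0.327, 0.945, 0.0, 0.001]
ft_force: [-1.6, -0.1, 3.6]
grip_width: 0.0144
```

```bash
python3 st.py
```

```text
13.98 pos [646.69 -51.86 120.92] jaw 128.14 toolz [0.001  0.0004] F [-1.61 -0.06  3.64] T [ 0.131  0.466 -0.016] w 14.42 j6 -0.75
untilt units [-0.0008  0.002 ]
```

move_arm(
  moves=[
    [[0,0,-0.005,0,0,0,1],[0,0,-0.005,0,0.002,0,1]],
  ],
)

```text
clock: 14.15
eef_pos: [0.6467, -0.0519, 0.1155]
tool_rot: [-0.327, 0.945, 0.0, 0.0]
ft_force: [-1.7, 0.4, 3.5]
grip_width: 0.0142
```

move_arm(
  moves=[
    [[0,0,-0.005,0,0,0,1],[0,0,-0.005,0,0,0,1]],
  ],
)

```text
clock: 14.32
eef_pos: [0.6466, -0.0519, 0.1098]
tool_rot: [-0.327, 0.945, 0.0, -0.0]
ft_force: [-1.4, 0.6, 2.5]
grip_width: 0.0142
```

```bash
python3 st.py
```

```text
14.32 pos [646.62 -51.91 109.78] jaw 128.14 toolz [-0.0004  0.0004] F [-1.45  0.6   2.51] T [0.108 0.433 0.02 ] w 14.16 j6 -0.75
untilt units [-0.0007 -0.0007]
```

move_arm(
  moves=[
    [[0,0,-0.005,0,0,0,1],[0,0,-0.005,0,0,0,1]],
  ],
)

```text
clock: 14.48
eef_pos: [0.6466, -0.0519, 0.1041]
tool_rot: [-0.327, 0.945, 0.0, -0.0]
ft_force: [-1.1, 0.8, 3.0]
grip_width: 0.014
```

move_arm(
  moves=[
    [[0,0,-0.004,0,0,0,1],[0,0,-0.004,0,0,0,1]],
  ],
)

```text
clock: 14.65
eef_pos: [0.6466, -0.0519, 0.0993]
tool_rot: [-0.327, 0.945, 0.0, -0.0]
ft_force: [-0.9, -0.2, 2.9]
grip_width: 0.014
```

```bash
python3 st.py
```

```text
14.65 pos [646.56 -51.89  99.34] jaw 128.14 toolz [-0.0007  0.0004] F [-0.86 -0.21  2.95] T [0.07  0.448 0.071] w 14.02 j6 -0.75
untilt units [-0.0007 -0.0014]
```

move_arm(
  moves=[
    [[0,0,-0.004,0,0,0,1],[0,0,-0.004,0,0,0,1]],
  ],
)

```text
clock: 14.82
eef_pos: [0.6465, -0.052, 0.0948]
tool_rot: [-0.327, 0.945, 0.0, -0.0]
ft_force: [-2.3, 1.4, 2.6]
grip_width: 0.0141
```

move_arm(
  moves=[
    [[0,0,-0.003,0,0,0,1],[0,0,-0.003,0,0,0,1]],
  ],
)

```text
clock: 14.98
eef_pos: [0.6467, -0.052, 0.092]
tool_rot: [-0.327, 0.945, 0.0, -0.0]
ft_force: [-6.1, 0.1, 15.3]
grip_width: 0.0141
```

```bash
python3 st.py
```

```text
14.98 pos [646.65 -52.    91.99] jaw 128.13 toolz [-0.0004  0.0003] F [-6.1   0.06 15.35] T [ 0.198  1.219 -0.008] w 14.13 j6 -0.75
untilt units [-0.0005 -0.0007]
```

move_arm(
  moves=[
    [[0,0,0,0,0,0,1]],
  ],
)

```text
clock: 15.07
eef_pos: [0.6466, -0.052, 0.0922]
tool_rot: [-0.327, 0.945, 0.0, -0.0]
ft_force: [-1.5, 0.7, 1.7]
grip_width: 0.0143
```

```bash
python3 st.py; python3 snap.py scene s9; python3 - <<'E'
from h import *
c=pickle.load(open("pics/s9.pkl","rb"));u,v=map(int,proj(c,(.6465,-.052,.08)))
cv2.imwrite("pics/s9a.png",cv2.resize(c["pixels"][v-35:v+40,u-40:u+60,::-1],(0,0),fx=7,fy=7,interpolation=cv2.INTER_CUBIC))
E
```

```text
15.07 pos [646.58 -52.    92.17] jaw 128.13 toolz [-0.0004  0.0002] F [-1.47  0.71  1.74] T [0.016 0.387 0.005] w 14.33 j6 -0.75
untilt units [-0.0004 -0.0007]
15.0667 [ 0.6466 -0.052   0.0922] [-3.266e-01  9.451e-01  1.000e-04 -1.000e-04] [-1.47  0.71  1.74] [0.016 0.387 0.005] 0.0143 jaw 128.13 [-0.08  0.63  0.2   1.15  0.   -0.75]
```

View pics/s9a.png

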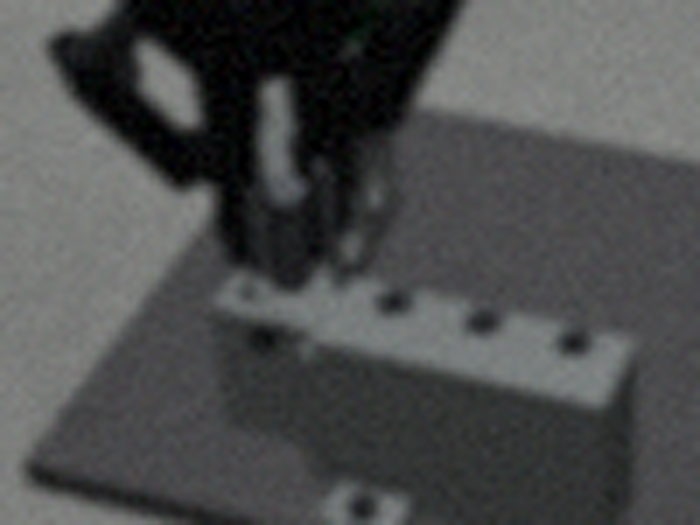

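move_arm(
  moves=[
    [[0,0,-0.002,0,0,0,1]],
  ],
)

```text
clock: 15.2
eef_pos: [0.6467, -0.052, 0.092]
tool_rot: [-0.327, 0.945, 0.0, 0.0]
ft_force: [-5.3, 0.7, 10.9]
grip_width: 0.0143
```

move_arm(
  moves=[
    [[0,0,-0.002,0,0,0,1]],
  ],
)

```text
clock: 15.28
eef_pos: [0.6466, -0.052, 0.092]
tool_rot: [-0.327, 0.945, 0.0, 0.0]
ft_force: [-4.4, 0.1, 8.5]
grip_width: 0.014
```

```bash
python3 st.py
```

```text
15.28 pos [646.61 -51.96  92.04] jaw 128.13 toolz [0.0007 0.0003] F [-4.43  0.12  8.46] T [ 0.055  0.869 -0.006] w 14.03 j6 -0.75
untilt units [-0.0005  0.0013]
```

move_arm(
  moves=[
    [[0,0,0.0005,0,0,0,0],[0,0,0,0,0,0,0],[0,0,0,0,0,0,0],[0,0,0,0,0,0,0]],
  ],
)

```text
clock: 15.62
eef_pos: [0.6477, -0.0522, 0.0914]
tool_rot: [-0.327, 0.945, -0.0, 0.001]
ft_force: [-0.3, 0.0, 0.5]
grip_width: 0.0429
```

move_arm(
  moves=[
    [[0,0,0.04,0,0,0,0],[0,0,0.05,0,0,0,0],[-0.04,0,0.06,0,0,0,0],[-0.06,0,0.04,0,0,0,0],[-0.06,0,0.02,0,0,0,0],[0,0,0,0,0,0,0],[0,0,0,0,0,0,0]],
  ],
)

```text
clock: 16.2
eef_pos: [0.5635, -0.0521, 0.1933]
tool_rot: [-0.327, 0.945, 0.001, -0.002]
ft_force: [-0.2, -0.0, -0.7]
grip_width: 0.043
```

```bash
python3 st.py; python3 snap.py wrist w10 >/dev/null;python3 snap.py scene s10 ; python3 - <<'E'
from h import *
c=pickle.load(open("pics/s10.pkl","rb"));u,v=map(int,proj(c,(.6465,-.052,.08)))
cv2.imwrite("pics/s10a.png",cv2.resize(c["pixels"][v-35:v+40,u-40:u+60,::-1],(0,0),fx=7,fy=7,interpolation=cv2.INTER_CUBIC))
E
```

```text
16.2 pos [563.55 -52.08 193.32] jaw 128.13 toolz [-0.005   0.0002] F [-0.21 -0.   -0.71] T [-0.012 -0.051 -0.005] w 43.01 j6 -0.76
untilt units [-0.0004 -0.0095]
16.25 [ 0.5635 -0.0521  0.1933] [-0.3267  0.9451  0.001  -0.0027] [ 0.04 -0.4   0.42] [ 0.038  0.039 -0.013] 0.0425 jaw 128.14 [-0.09  0.4   0.1   1.28 -0.   -0.76]
```

View pics/s10a.png

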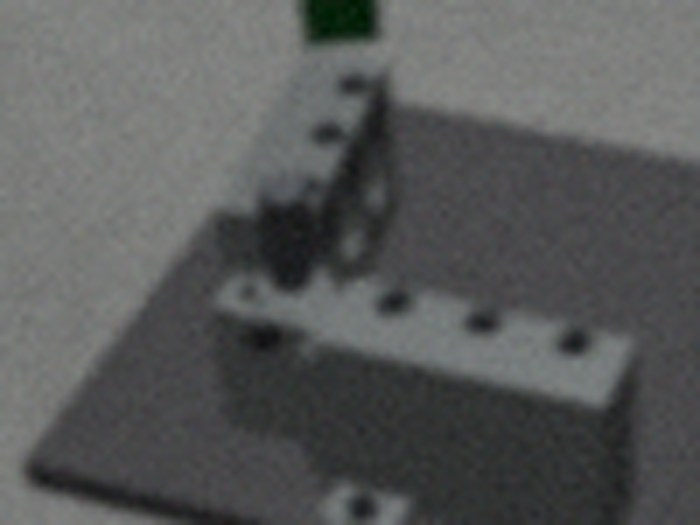

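View pics/w10.png

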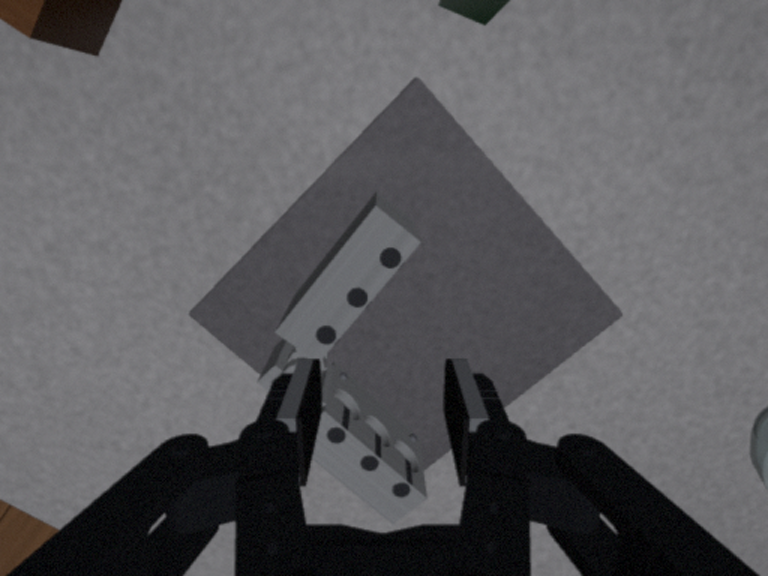

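move_arm(
  moves=[
    [[-0.003,-0.022,0,0,-0.009,-0.21,1],[-0.003,-0.022,0,0,0,-0.21,1],[-0.003,-0.022,0,0,0,-0.21,1],[-0.003,-0.022,0,0,0,-0.21,1],[-0.003,-0.022,0,0,0,-0.21,1],[-0.003,-0.022,0,0,0,-0.21,1],[0,0,0,0,0,0,1],[0,0,0,0,0,0,1]],
  ],
)

```text
clock: 16.97
eef_pos: [0.5613, -0.12, 0.1835]
tool_rot: [0.01, 1.0, 0.002, -0.003]
ft_force: [0.3, -0.0, -0.4]
grip_width: -0.0
```

```bash
python3 st.py; python3 snap.py wrist w11 >/dev/null
```

```text
16.97 pos [ 561.32 -120.01  183.51] jaw 88.84 toolz [-0.0063  0.0037] F [ 0.25 -0.   -0.38] T [-0.005 -0.04  -0.018] w -0.04 j6 -0.19
untilt units [-0.0071 -0.012 ]
```

View pics/w11.png

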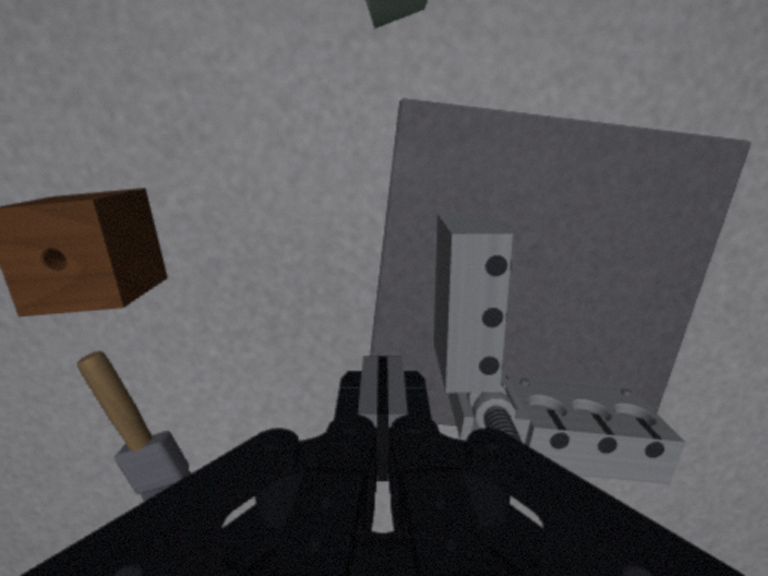

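move_arm(
  moves=[
    [[-0.003,0.001,-0.035,-0.005,-0.01,0,1],[-0.003,0.001,-0.04,0,0,0,1],[-0.003,0.001,-0.04,0,0,0,1],[-0.002,0.001,-0.04,0,0,0,1],[0,0.001,-0.04,0,0,0,1],[0,0,-0.02,0,0,0,1],[0,0,0,0,0,0,1],[0,0,0,0,0,0,1]],
  ],
)

```text
clock: 17.68
eef_pos: [0.5594, -0.1114, 0.0701]
tool_rot: [-0.002, 1.0, 0.001, 0.001]
ft_force: [1.1, 0.4, -0.1]
grip_width: 0.0004
```

```bash
python3 st.py
```

```text
17.68 pos [ 559.35 -111.44   70.07] jaw 90.27 toolz [0.0013 0.0024] F [ 1.13  0.42 -0.05] T [0.004 0.037 0.016] w 0.43 j6 -0.2
untilt units [-0.0046  0.0025]
```

move_arm(
  moves=[
    [[0,0.008,0,-0.004,0.002,-0.02,1],[0,0.008,0,0,0,-0.02,1],[0,0.006,0,0,0,0,1],[0,0.006,0,0,0,0,1]],
  ],
)

```text
clock: 18.02
eef_pos: [0.5617, -0.0959, 0.0726]
tool_rot: [0.008, 1.0, -0.0, 0.002]
ft_force: [-0.5, -1.3, 0.1]
grip_width: 0.0001
```

```bash
python3 st.py
```

```text
18.02 pos [561.75 -95.87  72.56] jaw 89.12 toolz [ 0.0043 -0.0005] F [-0.53 -1.3   0.14] T [-0.223  0.12   0.041] w 0.1 j6 -0.15
untilt units [0.001  0.0081]
```

```bash
cat > sw.py <<'E'
from workcell import *
import numpy as np,sys
from scipy.spatial.transform import Rotation as R
n=int(sys.argv[1]);st=float(sys.argv[2]);g=float(sys.argv[3]) if len(sys.argv)>3 else 1.0
H=np.array([.6466,-.052]);t=.0128
o=get_obs();M=R.from_quat(o["tool_rot"]).as_matrix();jaw=np.degrees(np.arctan2(M[1,1],M[0,1]))
rel=o["eef_pos"][:2]-H;phi=np.arctan2(rel[1],rel[0])%(2*np.pi)
r0=.087;off=np.arctan2(.033+t,r0);rad=np.hypot(r0,.033+t)
th=np.degrees(phi-off)
print("theta",th.round(2),"open",(th-82.5).round(2),"rad",np.hypot(*rel).round(4),"want",rad.round(4),"jaw",jaw.round(2),"F",o["ft_force"].round(2),"z",o["eef_pos"][2],"toolz",M[:2,2].round(4),"turn xy",(-M[1,2]*1.91).round(3),(M[0,2]*1.91).round(3))
p=rel
for k in range(n):
    f=phi-np.radians(st)*(k+1);q=rad*np.array([np.cos(f),np.sin(f)])
    if k==0: q0=rad*np.array([np.cos(phi),np.sin(phi)])
    d=(q-(q0 if k==0 else p))+ (q0-rel)/n ;p=q
    tj=(th-90-st*(n))
    print(np.round(d/0.5*g,4).tolist(),round((tj-jaw)/n/30*g,3))
E
python3 sw.py 6 3
```

```text
theta 179.58 open 97.08 rad 0.0955 want 0.0983 jaw 89.12 F [-0.53 -1.3   0.14] z 0.07255704734073035 toolz [ 0.0043 -0.0005] turn xy 0.001 0.008
[-0.0053, 0.0088] -0.097
[-0.0048, 0.0091] -0.097
[-0.0043, 0.0093] -0.097
[-0.0038, 0.0094] -0.097
[-0.0033, 0.0096] -0.097
[-0.0028, 0.0097] -0.097
```

move_arm(
  moves=[
    [[-0.005,0.009,-0.001,0.001,0.008,-0.097,1],[-0.005,0.009,-0.001,0,0,-0.097,1],[-0.004,0.009,-0.001,0,0,-0.097,1],[-0.004,0.0095,0,0,0,-0.097,1],[-0.003,0.0095,0,0,0,-0.097,1],[-0.003,0.0095,0,0,0,-0.097,1]],
  ],
)

```text
clock: 18.52
eef_pos: [0.5536, -0.0689, 0.0773]
tool_rot: [0.166, 0.986, -0.004, 0.006]
ft_force: [-0.4, -1.4, -0.0]
grip_width: 0.0004
```

```bash
python3 sw.py 7 3; python3 snap.py wrist w12 >/dev/null
```

```text
theta 162.54 open 80.04 rad 0.0945 want 0.0983 jaw 70.85 F [-0.39 -1.39 -0.04] z 0.07725795381416604 toolz [ 0.0102 -0.0098] turn xy 0.019 0.02
[-0.0026, 0.01] -0.092
[-0.0021, 0.01] -0.092
[-0.0016, 0.0101] -0.092
[-0.001, 0.0101] -0.092
[-0.0005, 0.0101] -0.092
[0.0, 0.01] -0.092
[0.0006, 0.01] -0.092
```

View pics/w12.png

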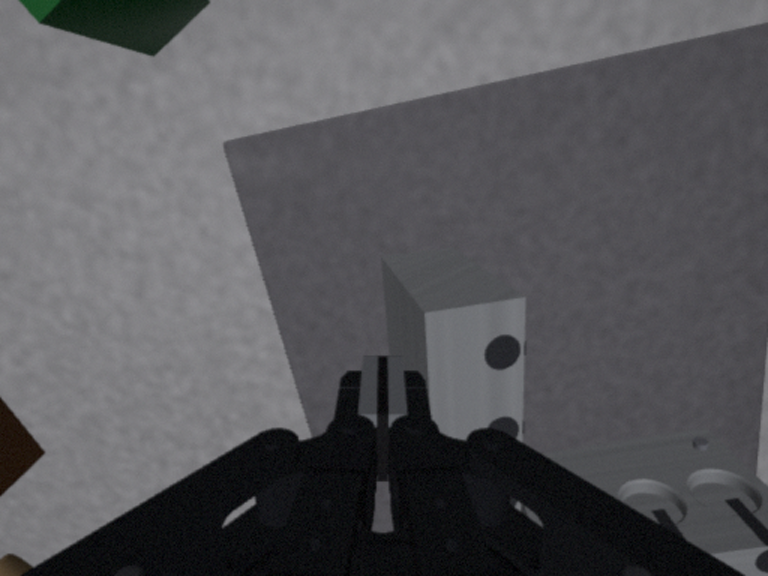

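move_arm(
  moves=[
    [[-0.0025,0.01,-0.004,0.018,0.02,-0.09,1],[-0.002,0.01,-0.004,0.004,0.006,-0.09,1],[-0.0015,0.01,-0.004,0.004,0.006,-0.09,1],[-0.001,0.01,-0.004,0.004,0.006,-0.09,1],[-0.0005,0.01,-0.003,0.004,0.006,-0.09,1],[0,0.01,-0.003,0.004,0.006,-0.09,1],[0.0005,0.01,-0.002,0.004,0.006,-0.09,1]],
  ],
)

```text
clock: 19.15
eef_pos: [0.5531, -0.0357, 0.0723]
tool_rot: [0.331, 0.944, 0.001, -0.005]
ft_force: [-0.6, -2.3, 1.4]
grip_width: 0.0004
```

```bash
python3 sw.py 7 3
```

```text
theta 142.35 open 59.85 rad 0.0949 want 0.0983 jaw 51.39 F [-0.63 -2.27  1.4 ] z 0.0722953431580302 toolz [-0.0089  0.0044] turn xy -0.008 -0.017
[0.0011, 0.0103] -0.095
[0.0016, 0.0101] -0.095
[0.0021, 0.01] -0.095
[0.0026, 0.0098] -0.095
[0.0031, 0.0096] -0.095
[0.0036, 0.0094] -0.095
[0.0041, 0.0091] -0.095
```

move_arm(
  moves=[
    [[0.001,0.01,-0.001,-0.008,-0.015,-0.095,1],[0.0015,0.01,-0.001,0,0,-0.095,1],[0.002,0.01,-0.001,0,0,-0.095,1],[0.0025,0.01,-0.001,0,0,-0.095,1],[0.003,0.0095,-0.001,0,0,-0.095,1],[0.0035,0.0095,-0.001,0,0,-0.095,1],[0.004,0.009,-0.001,0,0,-0.095,1]],
  ],
)

```text
clock: 19.73
eef_pos: [0.5633, -0.0031, 0.073]
tool_rot: [0.494, 0.87, -0.002, 0.003]
ft_force: [-0.7, -2.2, -0.8]
grip_width: -0.0002
```

```bash
python3 sw.py 6 3
```

```text
theta 121.82 open 39.32 rad 0.0966 want 0.0983 jaw 30.81 F [-0.68 -2.16 -0.78] z 0.072972408944116 toolz [ 0.0032 -0.0073] turn xy 0.014 0.006
[0.005, 0.009] -0.094
[0.0054, 0.0087] -0.094
[0.0058, 0.0084] -0.094
[0.0063, 0.0081] -0.094
[0.0067, 0.0077] -0.094
[0.007, 0.0073] -0.094
```

move_arm(
  moves=[
    [[0.005,0.009,-0.002,0.014,0.006,-0.094,1],[0.0055,0.0085,-0.001,0,0,-0.094,1],[0.006,0.0085,-0.001,0,0,-0.094,1],[0.0065,0.008,-0.001,0,0,-0.094,1],[0.0065,0.0075,-0.001,0,0,-0.094,1],[0.007,0.0075,-0.001,0,0,-0.094,1]],
  ],
)

```text
clock: 20.23
eef_pos: [0.5816, 0.0209, 0.0727]
tool_rot: [0.62, 0.785, -0.002, 0.002]
ft_force: [-2.0, -1.3, 0.3]
grip_width: 0.0
```

```bash
python3 sw.py 6 2.2;python3 snap.py wrist w13 >/dev/null; python3 snap.py top t13 >/dev/null; python3 - <<'E'
from h import *
c=pickle.load(open("pics/t13.pkl","rb"))
a=cv2.resize(c["pixels"][115:215,220:320,::-1],(400,400),interpolation=cv2.INTER_CUBIC)
c=pickle.load(open("pics/w13.pkl","rb"))
cv2.imwrite("pics/c13.png",np.hstack([a,cv2.resize(c["pixels"][:,:,::-1],(400,300),interpolation=cv2.INTER_AREA)[[*range(300)]+[299]*100]]))
E
```

```text
theta 103.97 open 21.47 rad 0.0977 want 0.0983 jaw 13.41 F [-1.98 -1.32  0.34] z 0.07270979755801138 toolz [ 0.     -0.0048] turn xy 0.009 0.0
[0.0056, 0.0051] -0.07
[0.0058, 0.0049] -0.07
[0.0059, 0.0046] -0.07
[0.0061, 0.0044] -0.07
[0.0063, 0.0041] -0.07
[0.0064, 0.0039] -0.07
```

View pics/c13.png

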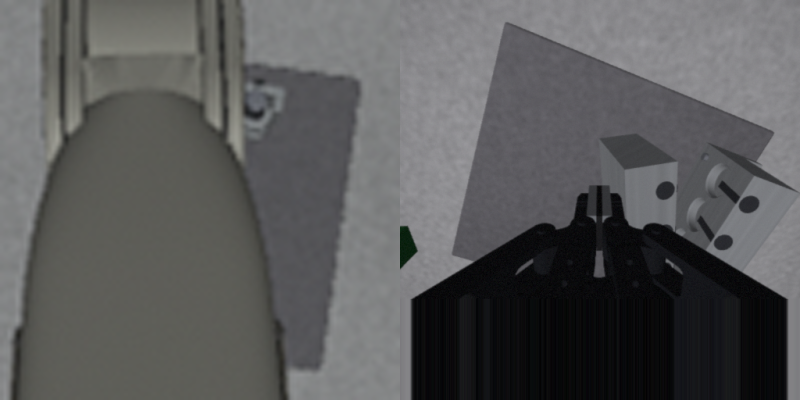

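move_arm(
  moves=[
    [[0.0056,0.005,-0.001,0.009,0,-0.07,1],[0.006,0.005,-0.001,0,0,-0.07,1],[0.006,0.0045,-0.001,0,0,-0.07,1],[0.006,0.0045,-0.001,0,0,-0.07,1],[0.006,0.004,-0.001,0,0,-0.07,1],[0.006,0.004,-0.001,0,0,-0.07,1]],
  ],
)

```text
clock: 20.83
eef_pos: [0.5974, 0.0336, 0.072]
tool_rot: [0.7, 0.714, -0.001, -0.0]
ft_force: [-1.6, -1.3, 1.4]
grip_width: -0.0
```

```bash
python3 sw.py 3 1.2
```

```text
theta 92.14 open 9.64 rad 0.0987 want 0.0983 jaw 1.18 F [-1.59 -1.34  1.4 ] z 0.07204092676856956 toolz [-0.0023 -0.0011] turn xy 0.002 -0.004
[0.0037, 0.0018] -0.029
[0.0038, 0.0017] -0.029
[0.0038, 0.0016] -0.029
```

move_arm(
  moves=[
    [[0.0037,0.0018,0,0.002,-0.004,-0.035,1],[0.0038,0.0018,0,0,0,-0.035,1],[0.0038,0.0016,0,0,0,-0.035,1],[0.0038,0.0016,0,0,0,-0.035,1]],
  ],
)

```text
clock: 21.17
eef_pos: [0.6031, 0.0371, 0.0718]
tool_rot: [0.725, 0.688, -0.001, -0.002]
ft_force: [-2.0, 1.1, -0.6]
grip_width: 0.0
```

```bash
python3 sw.py 3 0.8
```

```text
theta 88.25 open 5.75 rad 0.0992 want 0.0983 jaw -3.01 F [-2.04  1.08 -0.6 ] z 0.071831701998031 toolz [-0.004   0.0009] turn xy -0.002 -0.008
[0.0027, 0.0007] -0.013
[0.0027, 0.0006] -0.013
[0.0028, 0.0006] -0.013
```

move_arm(
  moves=[
    [[0.003,0.0007,0,-0.002,-0.008,-0.03,1],[0.003,0.0006,0,0,0,-0.03,1],[0.003,0.0006,0,0,0,-0.02,1],[0,0,0,0,0,0,1]],
  ],
)

```text
clock: 21.5
eef_pos: [0.6076, 0.0389, 0.0713]
tool_rot: [0.741, 0.672, 0.0, -0.001]
ft_force: [-1.4, -0.2, -0.5]
grip_width: -0.0001
```

```bash
python3 sw.py 3 0.6
```

```text
theta 85.47 open 2.97 rad 0.0989 want 0.0983 jaw -5.6 F [-1.38 -0.19 -0.54] z 0.07128925469252721 toolz [-0.0008  0.0011] turn xy -0.002 -0.002
[0.0021, 0.0004] -0.008
[0.0021, 0.0004] -0.008
[0.0021, 0.0004] -0.008
```

move_arm(
  moves=[
    [[0.002,0.0002,0,-0.002,-0.002,-0.02,1],[0.002,0.0002,0,0,0,-0.02,1]],
  ],
)

```text
clock: 21.67
eef_pos: [0.6096, 0.0393, 0.0712]
tool_rot: [0.748, 0.663, 0.0, -0.0]
ft_force: [-1.4, -0.0, -1.4]
grip_width: -0.0
```

move_arm(
  moves=[
    [[0.002,0,0,0,0,-0.01,1],[0.002,0,0,0,0,0,1]],
  ],
)

```text
clock: 21.83
eef_pos: [0.6118, 0.0395, 0.0713]
tool_rot: [0.75, 0.661, 0.0, -0.0]
ft_force: [-1.5, 1.0, 0.1]
grip_width: -0.0001
```

```bash
python3 sw.py 1 0.6
```

```text
theta 83.06 open 0.56 rad 0.0979 want 0.0983 jaw -7.23 F [-1.52  1.04  0.11] z 0.07128469159237975 toolz [0.0002 0.0005] turn xy -0.001 0.0
[0.0016, 0.0016] -0.01
```

move_arm(
  moves=[
    [[0.002,0,0,0,0,0,1]],
  ],
)

```text
clock: 21.92
eef_pos: [0.6129, 0.0395, 0.0713]
tool_rot: [0.75, 0.661, 0.0, -0.0]
ft_force: [-2.4, -0.3, -0.7]
grip_width: 0.0
```

move_arm(
  moves=[
    [[0.002,0,0,0,0,0,1]],
  ],
)

```text
clock: 22.0
eef_pos: [0.6137, 0.0395, 0.0712]
tool_rot: [0.75, 0.661, 0.0, -0.0]
ft_force: [-5.4, 0.6, 0.5]
grip_width: 0.0003
```

```bash
python3 sw.py 1 0.6
```

```text
theta 82.02 open -0.48 rad 0.0973 want 0.0983 jaw -7.24 F [-5.43  0.63  0.48] z 0.07116485227471907 toolz [-0.0006  0.0007] turn xy -0.001 -0.001
[0.0012, 0.0026] -0.045
```

move_arm(
  moves=[
    [[0.002,0,0,0,0,0,1]],
  ],
)

```text
clock: 22.08
eef_pos: [0.6137, 0.0396, 0.071]
tool_rot: [0.75, 0.661, -0.001, -0.001]
ft_force: [-6.6, 1.1, 2.7]
grip_width: 0.0001
```

move_arm(
  moves=[
    [[0.002,0,0,0,0,0,1]],
  ],
)

```text
clock: 22.17
eef_pos: [0.6137, 0.0396, 0.071]
tool_rot: [0.75, 0.661, -0.002, -0.002]
ft_force: [-4.7, 0.7, 2.4]
grip_width: 0.0004
```

```bash
python3 sw.py 1 0.6
```

```text
theta 81.99 open -0.51 rad 0.0973 want 0.0983 jaw -7.23 F [-4.71  0.69  2.36] z 0.07103889619382837 toolz [-0.0051  0.0009] turn xy -0.002 -0.01
[0.0013, 0.0026] -0.046
```

move_arm(
  moves=[
    [[-0.01,0,0,0,0,0,1],[-0.03,0,0,0,0,0,1],[-0.06,0,0.05,0,0,0,1],[-0.07,0,0.07,0,0,0,1],[-0.07,0,0.07,0,0,0,1],[-0.03,0,0.04,0,0,0,1],[0,0,0,0,0,0,1]],
  ],
)

```text
clock: 22.75
eef_pos: [0.4875, 0.0377, 0.1795]
tool_rot: [0.751, 0.66, 0.001, 0.003]
ft_force: [-0.2, -0.1, -0.1]
grip_width: 0.0003
```

```bash
python3 st.py; python3 snap.py scene s14;python3 snap.py wrist w14; python3 - <<'E'
from h import *
c=pickle.load(open("pics/s14.pkl","rb"));u,v=map(int,proj(c,(.64,0,.07)))
cv2.imwrite("pics/s14a.png",cv2.resize(c["pixels"][v-40:v+40,u-60:u+55,::-1],(0,0),fx=6.5,fy=6.5,interpolation=cv2.INTER_CUBIC));print(u-60,v-40)
E
```

```text
22.75 pos [487.51  37.66 179.54] jaw -7.36 toolz [ 0.005  -0.0028] F [-0.16 -0.07 -0.05] T [ 0.049 -0.018 -0.019] w 0.32 j6 1.78
untilt units [0.0053 0.0095]
22.75 [0.4875 0.0377 0.1795] [0.751  0.6603 0.001  0.0027] [-0.16 -0.07 -0.05] [ 0.049 -0.018 -0.019] 0.0003 jaw -7.36 [ 0.08  0.25 -0.15  1.17 -0.    1.78]
22.8 [0.4884 0.0377 0.1784] [0.751  0.6603 0.001  0.0027] [ 0.74  0.71 -0.06] [ 0.02  -0.026  0.   ] -0.0 jaw -7.36 [ 0.08  0.26 -0.15  1.16 -0.    1.78]
180 178
```

View pics/s14a.png

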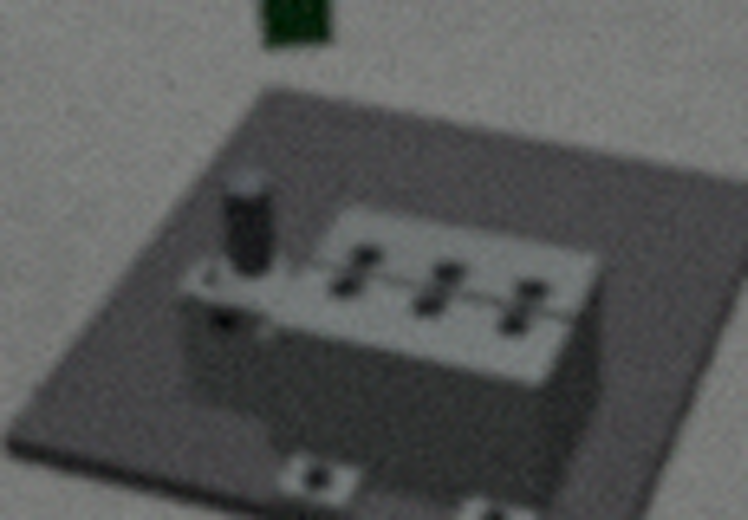

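View pics/w14.png

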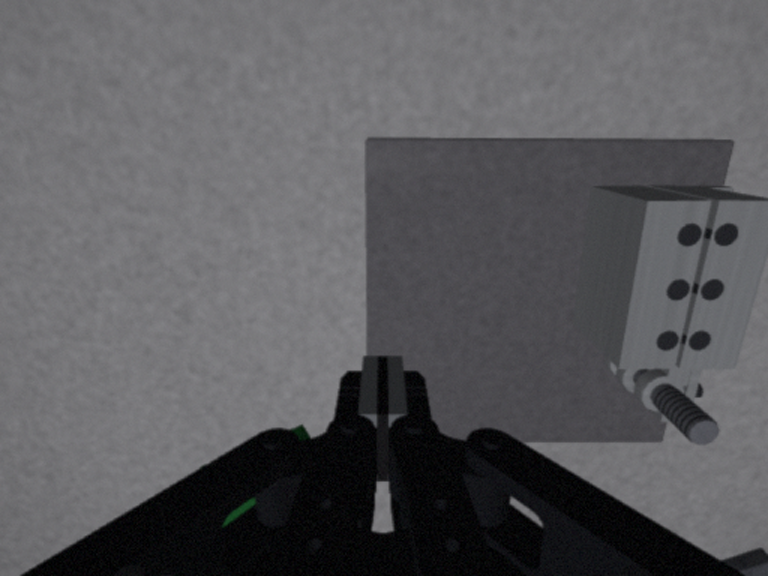

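```bash
python3 - <<'E'
from h import *
c=pickle.load(open("pics/w14.pkl","rb"))
cv2.imwrite("pics/w14a.png",cv2.resize(c["pixels"][118:300,390:512,::-1],(0,0),fx=3.3*1.2,fy=3.3*1.0*0+3.2,interpolation=cv2.INTER_CUBIC))
E
```

```text
(no output)
```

View pics/w14a.png

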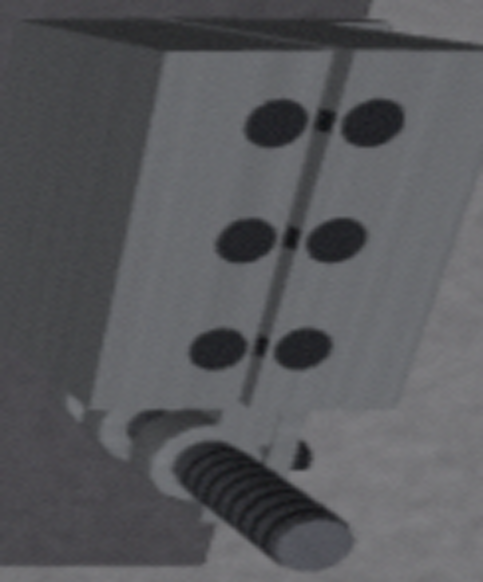

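move_arm(
  moves=[
    [[0.04,-0.015,0.02,0.005,0.009,0,1],[0.055,-0.02,0.01,0,0,0,1],[0.055,-0.02,0.01,0,0,0,1],[0.055,-0.02,0.005,0,0,0,1],[0.055,-0.02,0,0,0,0,1],[0.045,-0.015,0,0,0,0,1],[0,0,0,0,0,0,1],[0,0,0,0,0,0,1]],
  ],
)

```text
clock: 23.52
eef_pos: [0.6508, -0.022, 0.1853]
tool_rot: [0.751, 0.66, -0.004, -0.002]
ft_force: [-1.0, 0.3, -1.0]
grip_width: -0.0003
```

```bash
python3 st.py; python3 snap.py wrist w15
```

```text
23.52 pos [650.85 -22.01 185.25] jaw -7.36 toolz [-0.0088 -0.0024] F [-1.01  0.31 -1.05] T [0.016 0.016 0.009] w -0.31 j6 1.67
untilt units [ 0.0047 -0.0168]
23.5167 [ 0.6508 -0.022   0.1853] [ 0.751   0.6603 -0.0041 -0.002 ] [-1.01  0.31 -1.05] [0.016 0.016 0.009] -0.0003 jaw -7.36 [-0.03  0.58  0.37  1.37 -0.    1.67]
```

View pics/w15.png

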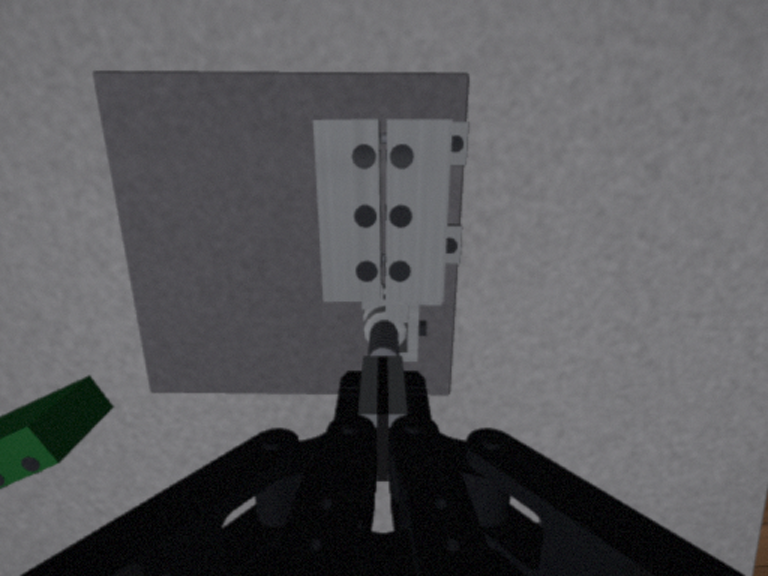

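```bash
python3 - <<'E'
from h import *
c=pickle.load(open("pics/w15.pkl","rb"))
im=c["pixels"][70:215,205:315,::-1]
cv2.imwrite("pics/w15a.png",cv2.resize(im,(770,580),interpolation=cv2.INTER_CUBIC)) # 7x,4y
g=cv2.cvtColor(c["pixels"],cv2.COLOR_RGB2GRAY).astype(float)
for r in (86,92,116,122,130,155,160,165,192,196): print(r,g[r-1:r+2,205:312].mean(0).round(0).astype(int)[40:65], "block cols", )
E
```

```text
86 [116 118 119 116 116 114 111  78  63  73  77  78  87 108 113 112 113 114
 114 115 115 115 114 113 112] block cols
92 [116 116 116 118 115 114 112  85  62  77  89  91  95 109 113 113 112 113
 115 116 114 113 114 113 113] block cols
116 [111 113 115 114 113 112 111  99  74  74  78  79  93 109 111 110 111 113
 113 115 115 112 111 111 111] block cols
122 [113 113 115 116 116 115 112  97  68  70  75  79  92 108 111 112 111 112
 115 116 113 114 112 111 114] block cols
130 [111 114 116 115 114 114 113 105  74  70  75  78  91 109 111 111 111 113
 113 114 114 113 112 113 112] block cols
155 [110 112 115 113 113 112 113 109  79  69  72  77  97 110 112 110 111 113
 114 114 114 111 111 111 114] block cols
160 [110 112 113 112 113 111 112 109  83  69  72  78  98 110 112 111 111 115
 114 114 113 110 111 112 114] block cols
165 [110 110 112 112 113 113 112 107  82  68  72  77  99 111 110 110 112 114
 114 114 111 110 111 112 113] block cols
192 [108 109 110 112 110 112 111 110 100 101  85  85 107 112 109 110 111 114
 113 114 112 108 111 112 114] block cols
196 [109 108 109 111 111 110 110 109 101 106  90  86 106 113 111 110 111 112
 113 112 111 109 112 113 114] block cols
```

View pics/w15a.png

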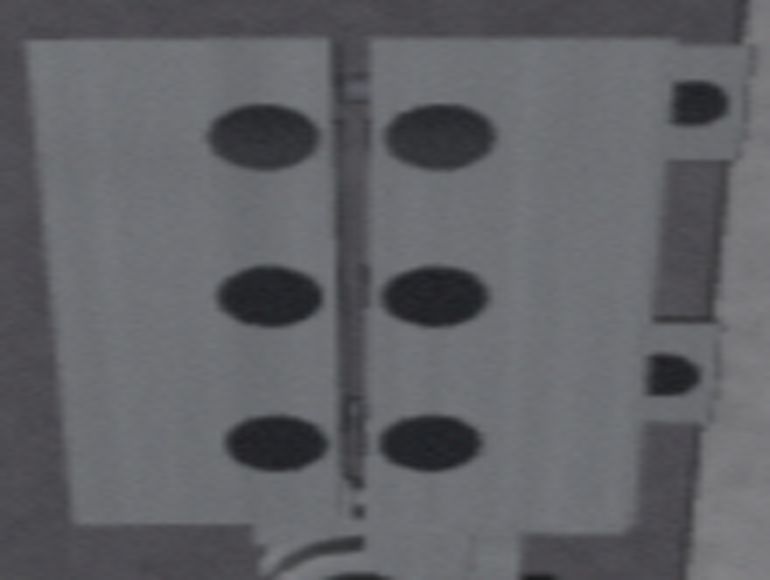

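move_arm(
  moves=[
    [[-0.03,0.022,0,0.005,-0.015,0,1],[-0.035,0.025,0,0,0,0,1],[-0.03,0.025,0,0,0,0,1],[-0.01,0.008,0,0,0,0,1],[0,0,-0.02,0,0,0,1],[0,0,-0.04,0,0,0,1],[0,0,0,0,0,0,1]],
  ],
)

```text
clock: 24.15
eef_pos: [0.593, 0.0196, 0.148]
tool_rot: [0.751, 0.661, -0.003, -0.002]
ft_force: [-1.6, -0.7, -1.7]
grip_width: -0.0004
```

```bash
python3 st.py
```

```text
24.15 pos [592.95  19.55 148.05] jaw -7.29 toolz [-0.0059 -0.0011] F [-1.56 -0.71 -1.66] T [ 0.035  0.04  -0.012] w -0.35 j6 1.73
untilt units [ 0.0021 -0.0112]
```

move_arm(
  moves=[
    [[0,0,-0.035,0.002,-0.01,0,1],[0,0,-0.04,0,0,0,1],[0,0,-0.04,0,0,0,1],[0,0,-0.025,0,0,0,1],[0,0,0,0,0,0,1],[0,0,0,0,0,0,1]],
  ],
)

```text
clock: 24.65
eef_pos: [0.5961, 0.0173, 0.0762]
tool_rot: [0.751, 0.66, 0.001, 0.002]
ft_force: [-0.1, 0.1, 0.8]
grip_width: 0.0002
```

```bash
python3 st.py; python3 snap.py wrist w16>/dev/null; python3 - <<'E'
from h import *
c=pickle.load(open("pics/w16.pkl","rb"))
cv2.imwrite("pics/w16a.png",cv2.resize(c["pixels"][60:250,230:420,::-1],(760,570),interpolation=cv2.INTER_CUBIC))
E
```

```text
24.65 pos [596.09  17.32  76.21] jaw -7.37 toolz [ 0.0042 -0.0016] F [-0.11  0.11  0.8 ] T [0.03  0.012 0.015] w 0.24 j6 1.73
untilt units [0.003  0.0081]
```

View pics/w16a.png

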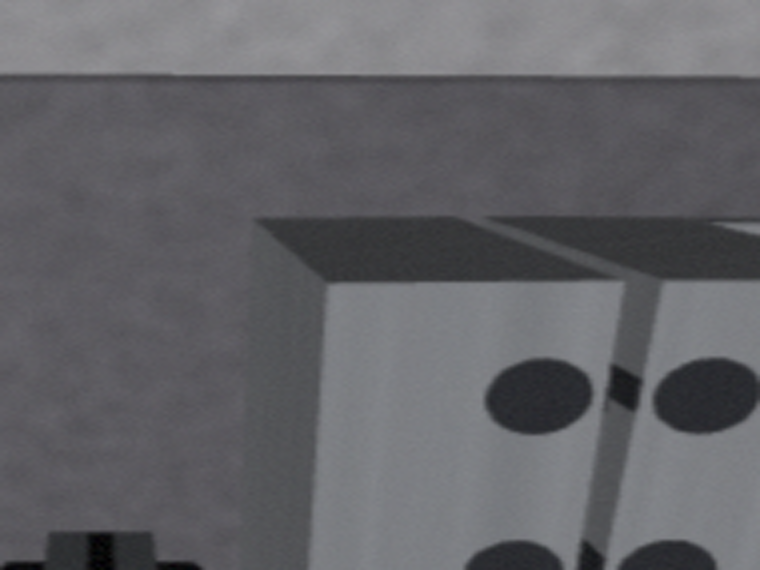

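move_arm(
  moves=[
    [[0.006,0,-0.008,0.003,0.008,0,1],[0.006,0,-0.005,0,0,0,1],[0.004,0,0,0,0,0,1],[0.003,0,0,0,0,0,1]],
  ],
)

```text
clock: 25.03
eef_pos: [0.609, 0.0169, 0.0728]
tool_rot: [0.751, 0.66, 0.002, 0.002]
ft_force: [-1.7, -0.6, 0.6]
grip_width: -0.0003
```

```bash
python3 st.py
```

```text
25.03 pos [608.95  16.88  72.84] jaw -7.4 toolz [0.0053 0.0001] F [-1.66 -0.56  0.59] T [-0.014  0.288  0.03 ] w -0.26 j6 1.73
untilt units [-0.0001  0.0101]
```

move_arm(
  moves=[
    [[0.002,0,0,0,0.009,0,1],[0.002,0,0,0,0,0,1]],
  ],
)

```text
clock: 25.2
eef_pos: [0.6109, 0.017, 0.0735]
tool_rot: [0.751, 0.66, -0.0, -0.0]
ft_force: [-2.5, 0.8, 0.1]
grip_width: 0.0
```

move_arm(
  moves=[
    [[0.002,0,0,0,0,0,1],[0.002,0,0,0,0,0,1]],
  ],
)

```text
clock: 25.37
eef_pos: [0.6109, 0.0171, 0.0734]
tool_rot: [0.751, 0.66, -0.002, -0.002]
ft_force: [-4.6, 0.0, 2.6]
grip_width: -0.0001
```

```bash
python3 st.py; python3 snap.py wrist w17>/dev/null; python3 - <<'E'
from h import *
c=pickle.load(open("pics/w17.pkl","rb"))
cv2.imwrite("pics/w17a.png",cv2.resize(c["pixels"][60:250,230:420,::-1],(760,570),interpolation=cv2.INTER_CUBIC))
E
```

```text
25.37 pos [610.85  17.1   73.37] jaw -7.39 toolz [-0.0053  0.0004] F [-4.62  0.04  2.56] T [-0.041  0.989 -0.023] w -0.13 j6 1.73
untilt units [-0.0007 -0.0101]
```

View pics/w17a.png

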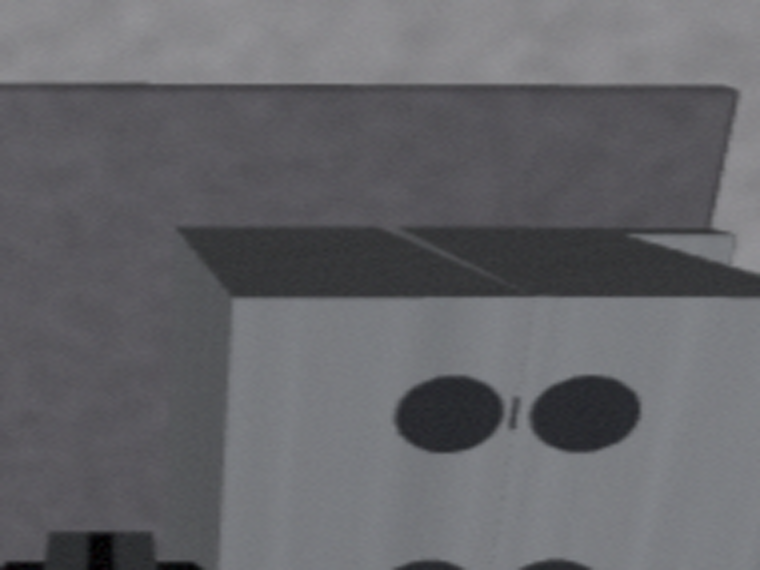

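move_arm(
  moves=[
    [[-0.015,0,0,0,-0.005,0,1],[-0.03,0,0,0,0,0.1,1],[-0.02,0.003,0,0,0,0.23,1],[0,0.003,0,0,0,0.235,1],[0,0.003,0,0,0,0.235,1],[0,0.003,0,0,0,0.235,1],[0,0.003,0,0,0,0.235,1],[0,0,0,0,0,0.235,1]],
  ],
)

```text
clock: 26.08
eef_pos: [0.5858, 0.0249, 0.0759]
tool_rot: [0.433, 0.902, 0.006, 0.006]
ft_force: [-0.3, -0.3, 0.4]
grip_width: -0.0
```

```bash
python3 st.py
```

```text
26.08 pos [585.8   24.87  75.95] jaw 38.73 toolz [0.0155 0.0059] F [-0.29 -0.28  0.43] T [0.016 0.029 0.029] w -0.02 j6 0.93
untilt units [-0.0112  0.0295]
```

move_arm(
  moves=[
    [[-0.004,0,-0.012,-0.01,0.028,0.235,1],[-0.004,0,-0.014,0,0,0.235,1],[0,0,-0.014,0,0,0.235,1],[0,0,-0.014,0,0,0.235,1],[0,0,-0.014,0,0,0.235,1],[0,0,-0.01,0,0,0.2,1],[0,0,0,0,0,0,1],[0,0,0,0,0,0,1]],
  ],
)

```text
clock: 26.75
eef_pos: [0.5932, 0.0253, 0.0396]
tool_rot: [0.08, 0.997, 0.005, 0.011]
ft_force: [-0.3, 0.5, -1.2]
grip_width: 0.0
```

```bash
python3 st.py; python3 snap.py wrist w18 >/dev/null
```

```text
26.75 pos [593.19  25.27  39.56] jaw 80.81 toolz [0.022 0.009] F [-0.29  0.48 -1.24] T [-0.05  -0.05   0.006] w 0.01 j6 0.2
untilt units [-0.0172  0.042 ]
```

View pics/w18.png

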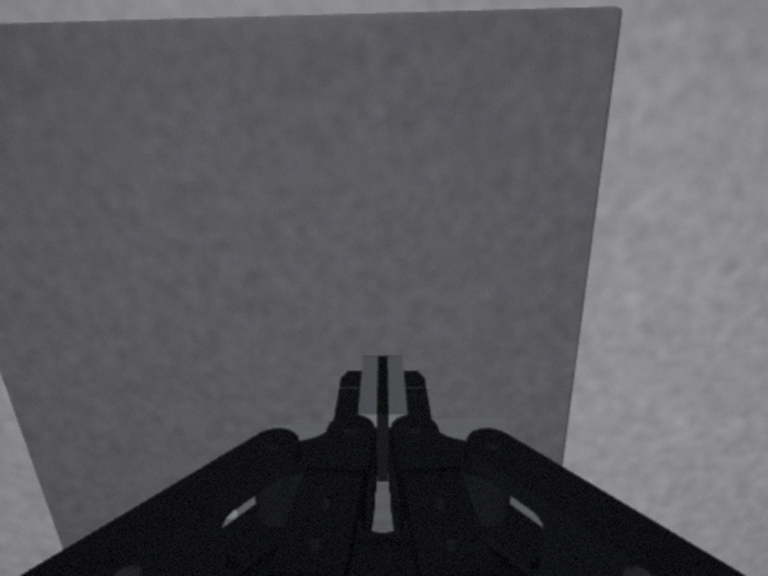

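move_arm(
  moves=[
    [[0.008,0,0,0,0,0.02,1],[0.008,0,0,0,0,0.02,1],[0.006,0,0,0,0,0,1],[0.004,0,0,0,0,0,1]],
  ],
)

```text
clock: 27.13
eef_pos: [0.609, 0.0253, 0.0416]
tool_rot: [0.071, 0.997, 0.006, 0.013]
ft_force: [0.8, -0.1, 0.3]
grip_width: -0.0002
```

```bash
python3 st.py
```

```text
27.13 pos [609.05  25.34  41.56] jaw 81.87 toolz [0.0262 0.0095] F [ 0.79 -0.14  0.29] T [-0.019 -0.04   0.012] w -0.23 j6 0.18
untilt units [-0.0181  0.05  ]
```

move_arm(
  moves=[
    [[0.003,0,-0.002,0,0,0.01,1],[0.003,0,-0.002,0,0,0,1]],
  ],
)

```text
clock: 27.3
eef_pos: [0.6126, 0.0255, 0.04]
tool_rot: [0.068, 0.998, 0.006, 0.013]
ft_force: [-1.8, 0.4, 1.1]
grip_width: -0.0001
```

move_arm(
  moves=[
    [[0.002,0,0,0,0,0,1],[0.002,0,0,0,0,0,1]],
  ],
)

```text
clock: 27.47
eef_pos: [0.6127, 0.0257, 0.0391]
tool_rot: [0.068, 0.998, 0.006, 0.01]
ft_force: [-4.1, 0.5, 0.6]
grip_width: 0.0002
```

```bash
python3 st.py
```

```text
27.47 pos [612.65  25.66  39.07] jaw 82.16 toolz [0.0215 0.0102] F [-4.14  0.53  0.6 ] T [0.112 0.639 0.054] w 0.17 j6 0.17
untilt units [-0.0195  0.041 ]
```

move_arm(
  moves=[
    [[0.003,0,0,0,0,0,1]],
  ],
)

```text
clock: 27.55
eef_pos: [0.6126, 0.0258, 0.0385]
tool_rot: [0.068, 0.998, 0.006, 0.009]
ft_force: [-5.8, 0.2, 2.5]
grip_width: 0.0002
```

move_arm(
  moves=[
    [[0.003,0,0,0,0,0,1]],
  ],
)

```text
clock: 27.63
eef_pos: [0.6125, 0.0259, 0.038]
tool_rot: [0.068, 0.998, 0.006, 0.007]
ft_force: [-6.1, 0.4, 1.5]
grip_width: 0.0002
```

```bash
python3 st.py; python3 snap.py scene s19 >/dev/null; python3 - <<'E'
from h import *
c=pickle.load(open("pics/s19.pkl","rb"));u,v=map(int,proj(c,(.64,0,.07)))
cv2.imwrite("pics/s19a.png",cv2.resize(c["pixels"][v-40:v+40,u-60:u+55,::-1],(0,0),fx=6.5,fy=6.5,interpolation=cv2.INTER_CUBIC))
E
```

```text
27.63 pos [612.47  25.9   38.01] jaw 82.17 toolz [0.0146 0.0105] F [-6.06  0.43  1.46] T [0.129 0.96  0.022] w 0.18 j6 0.17
untilt units [-0.0201  0.0279]
```

View pics/s19a.png

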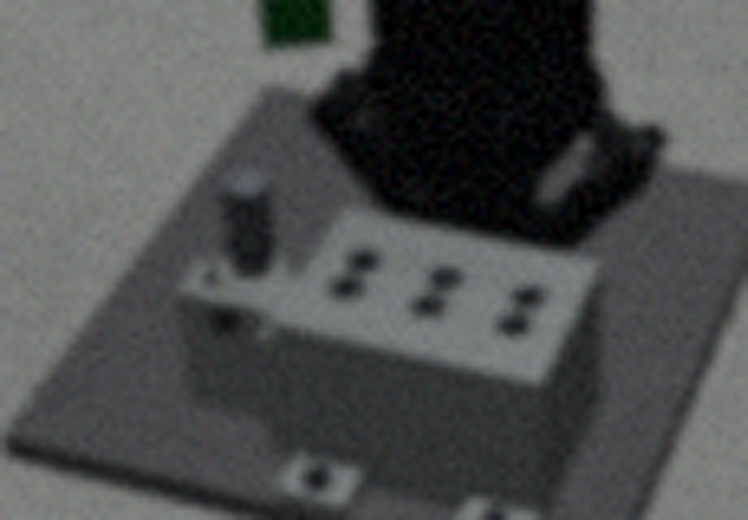

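move_arm(
  moves=[
    [[-0.001,0,0,0,0,0,1],[-0.003,0,0,0,0,0,1],[-0.01,0,0,0,0,0,1],[-0.03,0,0,0,0,0,1],[-0.06,0,0.03,0,0,0,1],[-0.07,-0.02,0.07,0,0,0,1],[-0.07,-0.03,0.07,0,0,0,1],[-0.05,-0.03,0.08,0,0,0,1]],
  ],
)

```text
clock: 28.35
eef_pos: [0.4789, -0.0067, 0.1402]
tool_rot: [0.067, 0.998, 0.005, 0.006]
ft_force: [0.2, -1.0, 1.0]
grip_width: -0.0001
```

move_arm(
  moves=[
    [[0,0,0.05,-0.02,0.02,0,1],[0,0,0,0,0,0,1],[0,0,0,0,0,0,1]],
  ],
)

```text
clock: 28.6
eef_pos: [0.4781, -0.0093, 0.1745]
tool_rot: [0.069, 0.998, -0.001, 0.008]
ft_force: [0.3, -0.9, -0.6]
grip_width: 0.0002
```

```bash
python3 st.py; python3 snap.py scene s20 >/dev/null; python3 snap.py wrist w20 >/dev/null; python3 - <<'E'
from h import *
c=pickle.load(open("pics/s20.pkl","rb"));u,v=map(int,proj(c,(.64,0,.07)))
cv2.imwrite("pics/s20a.png",cv2.resize(c["pixels"][v-40:v+40,u-60:u+55,::-1],(0,0),fx=6.5,fy=6.5,interpolation=cv2.INTER_CUBIC))
E
```

```text
28.6 pos [478.07  -9.31 174.48] jaw 82.13 toolz [ 0.0153 -0.0027] F [ 0.28 -0.89 -0.64] T [-0.025 -0.005 -0.012] w 0.23 j6 0.12
untilt units [0.0051 0.0293]
```

View pics/s20a.png

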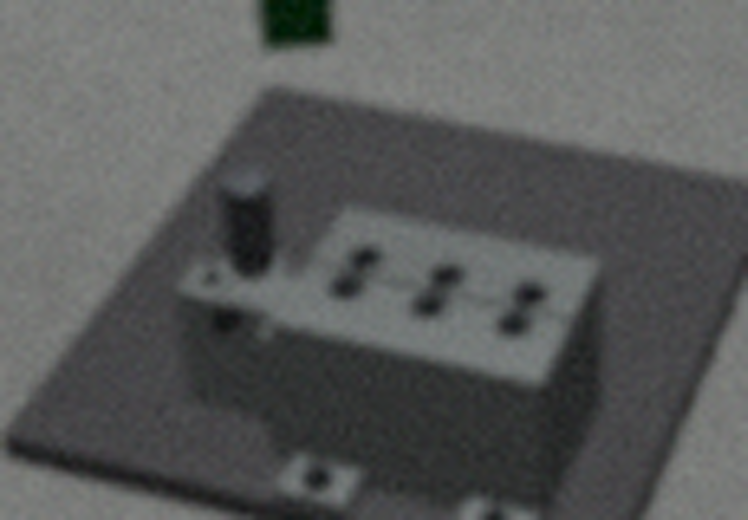

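View pics/w20.png

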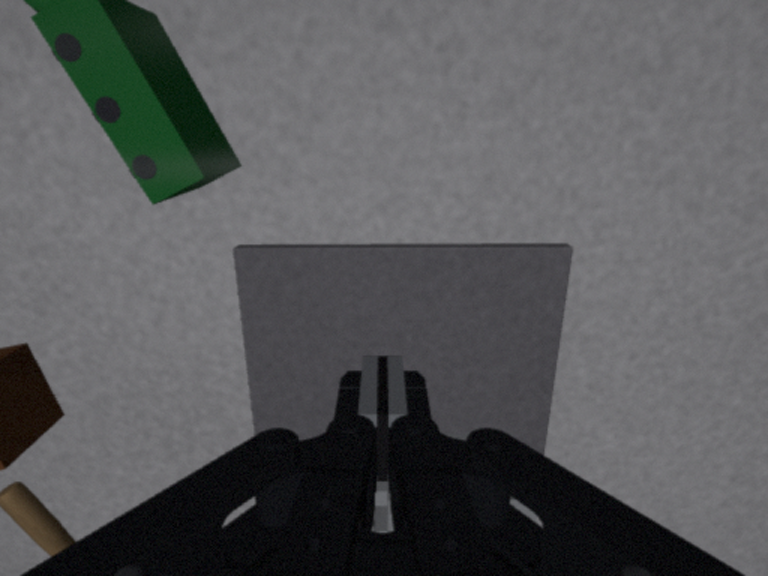

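move_arm(
  moves=[
    [[0.026,-0.002,0.01,0.005,0.025,-0.235,1],[0.026,-0.002,0.005,0,0,-0.235,1],[0.026,-0.002,0.005,0,0,-0.235,1],[0.026,-0.002,0,0,0,-0.235,1],[0.026,-0.002,0,0,0,-0.235,1],[0.026,-0.002,0,0,0,-0.235,1],[0.026,-0.002,0,0,0,-0.235,1],[0.026,-0.002,0,0,0,-0.235,1]],
  ],
)

```text
clock: 29.37
eef_pos: [0.5824, -0.0153, 0.1701]
tool_rot: [0.54, 0.842, -0.001, -0.009]
ft_force: [-0.6, 0.1, 0.2]
grip_width: -0.0
```

```bash
python3 st.py
```

```text
29.37 pos [582.38 -15.32 170.09] jaw 24.67 toolz [-0.0156  0.0075] F [-0.55  0.07  0.15] T [-0.013  0.043  0.042] w -0.03 j6 1.11
untilt units [-0.0144 -0.0298]
```

move_arm(
  moves=[
    [[0.028,-0.002,0.01,-0.01,-0.025,-0.21,1],[0.028,-0.002,0.01,0,0,-0.21,1],[0.028,-0.002,0.01,0,0,-0.21,1],[0.028,-0.002,0.005,0,0,-0.21,1],[0.02,0,0,0,0,-0.18,1],[0,0,0,0,0,0,1],[0,0,0,0,0,0,1]],
  ],
)

```text
clock: 29.95
eef_pos: [0.6517, -0.0178, 0.1697]
tool_rot: [0.751, 0.66, -0.004, -0.009]
ft_force: [0.5, 0.9, 0.2]
grip_width: 0.0001
```

```bash
python3 st.py; python3 snap.py wrist w21 >/dev/null; python3 - <<'E'
from h import *
c=pickle.load(open("pics/w21.pkl","rb"))
cv2.imwrite("pics/w21a.png",cv2.resize(c["pixels"][60:260,180:330,::-1],(750,600),interpolation=cv2.INTER_CUBIC))
E
```

```text
29.95 pos [651.73 -17.82 169.72] jaw -7.41 toolz [-0.0191  0.0085] F [0.51 0.94 0.23] T [-0.008 -0.06  -0.003] w 0.05 j6 1.67
untilt units [-0.0162 -0.0364]
```

View pics/w21a.png

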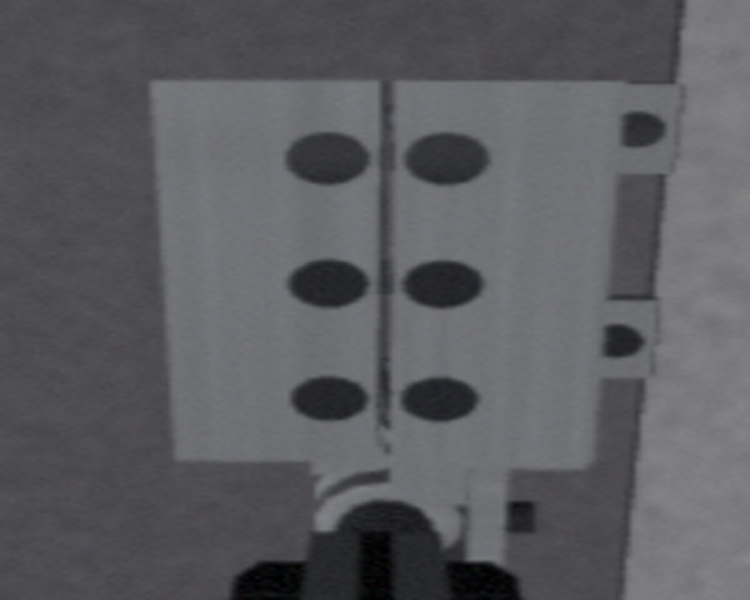

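move_arm(
  moves=[
    [[-0.012,0.013,0.01,-0.01,-0.03,0.235,1],[-0.012,0.013,0,0,0,0.235,1],[-0.012,0.013,0,0,0,0.235,1],[-0.012,0.013,0,0,0,0.235,1],[-0.012,0.013,0,0,0,0.235,1],[-0.012,0.013,0,0,0,0.235,1],[-0.012,0.013,0,0,0,0.235,1],[-0.012,0.013,0,0,0,0.235,1]],
  ],
)

```text
clock: 30.67
eef_pos: [0.5939, 0.0349, 0.1673]
tool_rot: [0.341, 0.94, -0.007, -0.005]
ft_force: [0.4, 0.7, -0.1]
grip_width: -0.0001
```

move_arm(
  moves=[
    [[-0.012,0.013,0,0,0,0.235,1],[-0.012,0.013,0,0,0,0.235,1],[-0.006,0.01,0,0,0,0.235,1],[0,0.01,0,0,0,0.235,1],[0,0,0,0,0,0.05,1],[0,0,0,0,0,0,1]],
  ],
)

```text
clock: 31.17
eef_pos: [0.5697, 0.0607, 0.1647]
tool_rot: [0.079, 0.997, -0.009, -0.007]
ft_force: [0.4, -0.4, -0.6]
grip_width: 0.0001
```

```bash
python3 st.py
```

```text
31.17 pos [569.68  60.69 164.66] jaw 80.99 toolz [-0.0159 -0.0163] F [ 0.42 -0.41 -0.57] T [ 0.012  0.002 -0.008] w 0.13 j6 0.27
untilt units [ 0.0311 -0.0304]
```

move_arm(
  moves=[
    [[0.01,0,-0.03,0.03,-0.05,0.02,1],[0.005,0,-0.05,0,0,0.02,1],[0.005,0,-0.05,0,0,0,1],[0.005,0,-0.05,0,0,0,1],[0.005,0,-0.04,0,0,0,1],[0,0,-0.01,0,0,0,1],[0,0,0,0,0,0,1]],
  ],
)

```text
clock: 31.75
eef_pos: [0.5816, 0.0605, 0.0467]
tool_rot: [0.066, 0.998, 0.001, 0.007]
ft_force: [0.1, 0.3, 0.4]
grip_width: -0.0002
```

```bash
python3 st.py
```

```text
31.75 pos [581.55  60.45  46.74] jaw 82.42 toolz [0.014  0.0006] F [0.1  0.27 0.4 ] T [ 0.032 -0.009 -0.015] w -0.22 j6 0.24
untilt units [-0.0011  0.0267]
```

move_arm(
  moves=[
    [[0.01,-0.001,-0.006,0,0,0,1],[0.012,-0.001,-0.006,0,0,0,1],[0.012,-0.001,-0.004,0,0,0,1],[0.012,-0.001,0,0,0,0,1],[0.008,-0.001,0,0,0,0,1],[0.003,0,0,0,0,0,1]],
  ],
)

```text
clock: 32.25
eef_pos: [0.6156, 0.0577, 0.0431]
tool_rot: [0.066, 0.998, 0.001, 0.011]
ft_force: [-0.5, 0.9, 0.2]
grip_width: -0.0001
```

```bash
python3 st.py
```

```text
32.25 pos [615.55  57.74  43.14] jaw 82.43 toolz [0.0213 0.0012] F [-0.53  0.94  0.21] T [0.028 0.119 0.039] w -0.07 j6 0.23
untilt units [-0.0023  0.0407]
```

move_arm(
  moves=[
    [[0.002,0,0,0,0,0,1],[0.002,0,0,0,0,0,1]],
  ],
)

```text
clock: 32.42
eef_pos: [0.6171, 0.0578, 0.0435]
tool_rot: [0.066, 0.998, 0.001, 0.009]
ft_force: [-6.1, -0.8, 2.2]
grip_width: 0.0
```

move_arm(
  moves=[
    [[0.002,0,0,0,0,0,1]],
  ],
)

```text
clock: 32.5
eef_pos: [0.6169, 0.0579, 0.0433]
tool_rot: [0.066, 0.998, 0.001, 0.008]
ft_force: [-3.0, 0.9, 0.7]
grip_width: -0.0001
```

```bash
python3 st.py
```

```text
32.5 pos [616.92  57.86  43.31] jaw 82.43 toolz [0.0167 0.0016] F [-2.99  0.86  0.7 ] T [ 0.062  0.703 -0.026] w -0.13 j6 0.23
untilt units [-0.0031  0.0318]
```

move_arm(
  moves=[
    [[0,0,0,0,0,0,1],[-0.001,0,0,0,0,0,1],[-0.002,0,0,0,0,0,1],[-0.006,0,0,0,0,0,1],[-0.02,0,0,0,0,0,1],[-0.05,0,0.02,0,0,0,1],[-0.06,0,0.06,0,0,0,1],[-0.05,-0.01,0.08,0,0,-0.2,1]],
  ],
)

```text
clock: 33.17
eef_pos: [0.5234, 0.0531, 0.1142]
tool_rot: [0.119, 0.993, -0.0, 0.007]
ft_force: [0.6, -0.2, 1.1]
grip_width: 0.0001
```

move_arm(
  moves=[
    [[0.01,-0.02,0.05,0,0.02,-0.235,1],[0.02,-0.02,0,0,0,-0.235,1],[0.025,-0.02,0,0,0,-0.235,1],[0.025,-0.02,0,0,0,-0.235,1],[0.025,-0.02,0,0,0,-0.235,1],[0.025,-0.02,0,0,0,-0.235,1],[0.025,-0.02,0,0,0,-0.235,1],[0.025,-0.02,0,0,0,-0.235,1]],
  ],
)

```text
clock: 33.83
eef_pos: [0.6142, -0.0288, 0.1542]
tool_rot: [0.582, 0.813, 0.001, 0.011]
ft_force: [-0.1, 0.3, -0.9]
grip_width: -0.0
```

```bash
python3 st.py
```

```text
33.83 pos [614.15 -28.77 154.15] jaw 18.84 toolz [ 0.0179 -0.0115] F [-0.09  0.33 -0.87] T [0.017 0.023 0.045] w -0.02 j6 1.2
untilt units [0.022  0.0342]
```

move_arm(
  moves=[
    [[0.02,0.01,0.02,0.02,0.03,-0.22,1],[0.02,0.006,0.02,0,0,-0.22,1],[0.015,0.004,0.015,0,0,-0.22,1],[0.01,0,0,0,0,-0.18,1],[0,0,0,0,0,0,1],[0,0,0,0,0,0,1]],
  ],
)

```text
clock: 34.33
eef_pos: [0.652, -0.0224, 0.1835]
tool_rot: [0.755, 0.656, 0.002, 0.004]
ft_force: [-0.8, 0.0, 0.4]
grip_width: -0.0002
```

```bash
python3 st.py; python3 snap.py wrist w22 >/dev/null; python3 - <<'E'
from h import *
c=pickle.load(open("pics/w22.pkl","rb"))
cv2.imwrite("pics/w22a.png",cv2.resize(c["pixels"][60:260,180:330,::-1],(750,600),interpolation=cv2.INTER_CUBIC))
E
```

```text
34.33 pos [651.95 -22.36 183.53] jaw -7.98 toolz [ 0.0077 -0.0034] F [-0.79  0.01  0.4 ] T [ 0.035  0.04  -0.027] w -0.21 j6 1.68
untilt units [0.0066 0.0146]
```

View pics/w22a.png

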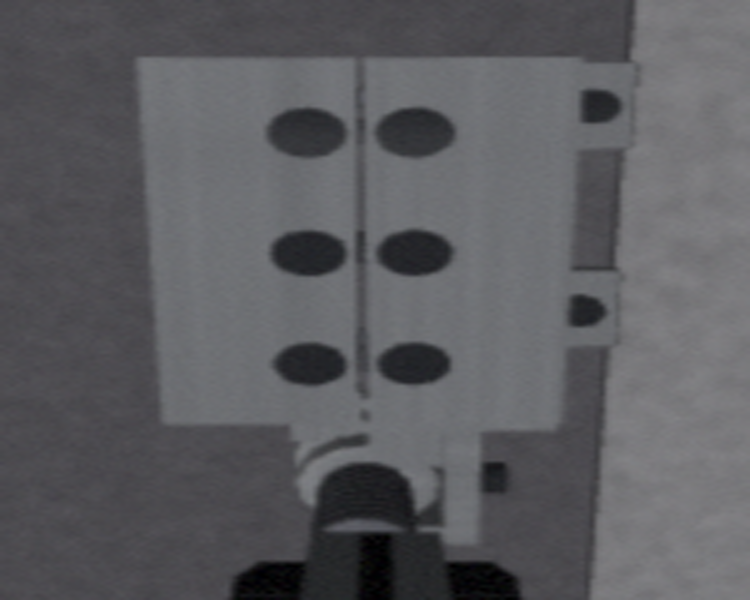

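```bash
python3 - <<'E'
from h import *
c=pickle.load(open("pics/s20.pkl","rb"));u,v=map(int,proj(c,(.64,0,.07)));u0,v0=u-60,v-40
for z in (.070,.108,.112):
    p=proj(c,(.6466,-.052,z));print(z,((p[0]-u0+.5)*6.5).round(0),((p[1]-v0+.5)*6.5).round(0))
from workcell import *
job_done()
print(get_obs()["clock"])
E
```

```text
0.07 249.0 262.0
0.108 241.0 175.0
0.112 240.0 165.0
the job is handed in; nothing more can be done
the job is handed in; nothing more can be done
```

The mould is assembled and shut, and I handed the job in at about 34.5 s of the 72 s allowed. I can't tell from the pictures whether the ball is in the groove, so the "clicked in" part rests on feel.

- **Bedding:** I gripped the loose half, slid it in until it touched both seat walls, and let it go. Forces reached about 6 N.
- **Pin:** I pushed it down through all three knuckles against about 3 to 6 N. It came to a hard stop at about 15 N, which puts the rim about 70 mm above the table. In the last scene picture the head sits about where that height predicts.
- **Swing:** I pushed the loose half round on its outer face with the fingers closed, touching at about 6 N.

**Disagreement along the way:** The first push bore too high and tipped the half, so it sprang back to a gap of about 3.7 mm even though the hard stop had felt shut. I pushed twice more, lower down. The second left about 1.8 mm, and the last was at the far end.

**Last check:** Seen from above after letting go, the gap is about 1.1 mm at the far end and 1.6 mm near the hinge. The given dimensions put a 1 mm gap there when shut. The robot was touching nothing, and I moved nothing else on the table.

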